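# Dismantle a soak cassette and lay its reactor plates on the drain board

### The job

The flow-reactor plates have finished soaking. Take the black nut, then the white spacer, then the hold-down bar off the cassette's stud, one at a time in that order, and leave all three in the steel parts tray with the bar lying flat. Then lift every plate out of the cassette and lay it on the sloped drain board, either face up, flat on the slope, with a short edge square and right up against one of the two cleats below it so that it cannot slide; do not knock over the beaker.

Things in the scene. Friction and masses are not known exactly. Their poses are not given: they have to be found in the camera images.
- cassette: Blue soak cassette fixed to the bench: base 164 (x) by 136 (y) mm, top 12 above the bench. Origin on the bench under its centre, z up. Four plate pockets centred at x +-34, y +-36, about 2 mm play, between pins and ribs 6 high; the long sides of a plate are free of pins 16 mm either way of its middle; the gap across the stud, between plates, is 30 wide. Some pockets may be empty.
- stud_top (a point): Top of the upright steel stud at the cassette's centre: 8 mm diameter, top 64 above the bench. A boss 17 in diameter round its foot and two rests 10 by 20 at cassette x +-71, y 0 reach height 21 and carry the bar.
- nut: Black square quick-lift nut, 34 x 34 x 16 mm high, 40 g, hole 12.5; already released, it slips straight up off the stud. Origin: centre of its underside, z up. On the stud its underside is at height 43; turned any way.
- spacer: White square plastic spacer under the nut, 28 x 28 x 10 mm high, 30 g, hole 12.5. Origin: centre of its underside, z up. On the stud its underside is at height 33; turned any way.
- bar: Aluminium hold-down bar, 156 (x) x 44 (y) x 12 mm high, about 200 g, hole 12.5 at its middle. Origin: centre of its underside, z up. On the stud its underside is at height 21, along the cassette's x; it overlaps the inner edges of the plates by 7 with 1 mm of air above them, so that they cannot be lifted out.
- plate_1: Steel reactor plate, 55 (x) x 42 (y) x 8 mm thick, about 120 g, blue winding channel on its +z face, up at the start. Origin: centre of its underside. In the cassette it lies flat, x along the cassette's x, underside at height 12. Three or four alike; None if absent at this start.
- plate_2: Steel reactor plate, 55 (x) x 42 (y) x 8 mm thick, about 120 g, blue winding channel on its +z face, up at the start. Origin: centre of its underside. In the cassette it lies flat, x along the cassette's x, underside at height 12. Three or four alike; None if absent at this start.
- plate_3: Steel reactor plate, 55 (x) x 42 (y) x 8 mm thick, about 120 g, blue winding channel on its +z face, up at the start. Origin: centre of its underside. In the cassette it lies flat, x along the cassette's x, underside at height 12. Three or four alike; None if absent at this start.
- plate_4: Steel reactor plate, 55 (x) x 42 (y) x 8 mm thick, about 120 g, blue winding channel on its +z face, up at the start. Origin: centre of its underside. In the cassette it lies flat, x along the cassette's x, underside at height 12. Three or four alike; None if absent at this start.
- deck: Sloped grey deck of the drain board, 160 (x) by 194 (y) mm, tilted 25 degrees on a fixed stand. Origin: centre of its upper face, 56 above the bench; x points up the slope, y along the cleats, z square out of the face. White side rails, inner faces at y +-91, 11 high. Friction may hold a plate laid short of a cleat where it is, so slide it home. Fixed.
- lower_cleat (a point): Middle of the lower cleat's upper face, at its foot: deck x -69, y 0, z 0 mm. The white cleat runs along the deck's y, 6 high and 6 thick. A plate seated on it has its centre at deck x -41.5; two fit side by side, e.g. at y +-42.
- upper_cleat (a point): Middle of the upper cleat's upper face, at its foot: deck x +4, y 0, z 0 mm. Like the lower cleat, 6 high and 6 thick. A plate seated on it has its centre at deck x +31.5; two fit side by side, e.g. at y +-42.
- tray: Loose open steel parts tray, 196 (x) by 142 (y) mm outside, walls 3 thick and 15 high, floor 3 thick, 0.5 kg. Origin: centre of its underside, z up. The bar fits lengthwise along its x (e.g. centred at y -12) with nut and spacer beside it.
- beaker: Glass beaker, 54 mm diameter, 70 high, a bystander standing behind the work; origin at the centre of its underside, z up.
There are look-alikes about, which are no part of the job. Of the things shaped like the nut, the black one is meant.

How it is judged:
On the way, in this order (a step that is already met when the one before it is completed fails the run):
1. the nut is taken off the stud, away from the cassette's middle (horizontal distance between nut and cassette above 0.06 m), for 0.2 s.
2. then the spacer is taken off (horizontal distance between spacer and cassette above 0.06 m), for 0.2 s.
3. then the hold-down bar is taken off (horizontal distance between bar and cassette above 0.06 m), for 0.2 s.
At the end, for the whole second after the job is handed in: Nut, spacer and bar rest in the tray, the bar flat. Every plate present rests on the deck, either face up, flat (0.07 rad, 2 mm), its x axis along the slope within 0.12 rad either way round, between the rails, its lower short edge within 3 mm of a cleat's upper face ((x of plate_1 in the frame of deck between -0.0435 and -0.038 m or x of plate_1 in the frame of deck between 0.0295 and 0.035 m) and y of plate_1 in the frame of deck between -0.071 and 0.071 m and ((z of plate_1 in the frame of deck between -0.002 and 0.0025 m and angle between plate_1's own z axis and vertical below 1.2 rad) or (z of plate_1 in the frame of deck between 0.006 and 0.0105 m and angle between plate_1's own z axis and vertical above 2 rad)) and angle between the z axis of each of plate_1, plate_2, plate_3, plate_4 and the z axis of deck, either way round below 0.07 rad and angle between the x axis of each of plate_1, plate_2, plate_3, plate_4 and the x axis of deck, either way round below 0.12 rad and linear speed of each of plate_1, plate_2, plate_3, plate_4, nut, spacer, bar below 0.02 m/s and (x of plate_2 in the frame of deck between -0.0435 and -0.038 m or x of plate_2 in the frame of deck between 0.0295 and 0.035 m) and y of plate_2 in the frame of deck between -0.071 and 0.071 m and ((z of plate_2 in the frame of deck between -0.002 and 0.0025 m and angle between plate_2's own z axis and vertical below 1.2 rad) or (z of plate_2 in the frame of deck between 0.006 and 0.0105 m and angle between plate_2's own z axis and vertical above 2 rad)) and (x of plate_3 in the frame of deck between -0.0435 and -0.038 m or x of plate_3 in the frame of deck between 0.0295 and 0.035 m) and y of plate_3 in the frame of deck between -0.071 and 0.071 m and ((z of plate_3 in the frame of deck between -0.002 and 0.0025 m and angle between plate_3's own z axis and vertical below 1.2 rad) or (z of plate_3 in the frame of deck between 0.006 and 0.0105 m and angle between plate_3's own z axis and vertical above 2 rad)) and (x of plate_4 in the frame of deck between -0.0435 and -0.038 m or x of plate_4 in the frame of deck between 0.0295 and 0.035 m) and y of plate_4 in the frame of deck between -0.071 and 0.071 m and ((z of plate_4 in the frame of deck between -0.002 and 0.0025 m and angle between plate_4's own z axis and vertical below 1.2 rad) or (z of plate_4 in the frame of deck between 0.006 and 0.0105 m and angle between plate_4's own z axis and vertical above 2 rad)) and x of nut in the frame of tray between -0.096 and 0.096 m and y of nut in the frame of tray between -0.069 and 0.069 m and z of nut in the frame of tray between -0.002 and 0.024 m and x of spacer in the frame of tray between -0.096 and 0.096 m and y of spacer in the frame of tray between -0.069 and 0.069 m and z of spacer in the frame of tray between -0.002 and 0.024 m and x of bar in the frame of tray between -0.03 and 0.03 m and y of bar in the frame of tray between -0.052 and 0.052 m and z of bar in the frame of tray between -0.002 and 0.019 m and angle between the z axis of bar and the z axis of tray, either way round below 0.1 rad); the robot touches nothing.
It fails at once if the beaker is knocked over (angle between beaker's own z axis and vertical above 0.5 rad).
Of plate_1, plate_2, plate_3, plate_4 only 3 to 4 are there at a start; the rules pass over those that are not, and their reading is None.
At some moment in a run one of plate_1, plate_2, plate_3, plate_4, tray may be knocked a few centimetres aside while the robot is not near it.
Once in a run the grip may slacken for a moment while it holds something.
It also fails if it takes over 208 s, if anything falls off the work surface, if the arm or the gripper's body presses on something with over 40 N, if the wrist force passes 120 N, or if a joint passes its speed limit or range.

### The arm

A 6-joint arm with a two-finger parallel gripper is mounted at the origin on a cart in front of the work surface, level with it; the furniture and walls round the work are solid. World frame = base frame: x ahead of the robot, y to its left, z up, the work surface at z = 0. Lengths are in m, angles in rad, forces in N, time in s.
With the tool pointing down it reaches from about 0.375 to 0.9 m from the base axis. Payload 3.1 kg.
Tool frame: the origin (TCP) lies between the finger pads; the fingertips stand 17 mm ahead of it and the grasp point (between the pads) lies 2 mm behind it (robot.nose_length is the distance from the TCP to the fingertips, in m); z points along the fingers, y is the line along which they close (so a half turn about z gives the same grasp; the last joint's range is limited). The gripper opens to 87 mm and grips with 3 to 60 N. Pads are 19 mm wide; open, the fingers measure 117 mm over their backs; the gripper's body (75 mm by 190 mm) begins 51 mm behind the grasp point.
Start: joints at [-1.494, 0.527, 1.433, -0, 1.181, -0.178], TCP at [0.158, -0.605, 0.24] pointing down, gripper open.
Joint ranges: [-3.08, 3.08], [-0.75, 2.2], [0.22, 2.44], [-1.43, 4.57], [0, 2.65], [-2.85, 2.85]. Speed limits (rad/s): [2.79, 2.79, 3.14, 3.14, 3.14, 3.14].

### API

Orientations are given as a unit quaternion [x, y, z, w].
In Python, from rig import robot, cams gives the robot as it stands.
- The arm moves only by the shell command python3 -m pendant 'ROWS' [FORCE]. ROWS is JSON, a list of rows, each an object with "jaw": the opening, from 0 (shut) to 1 (fully open); "linear": the shift along the tool's x, y, z in cm, a list of three; "twist": the turn about the tool's z in degrees. A call has 1 to 12 rows; each row shifts and turns the commanded pose from where the row before left it, along the tool's axes as they then stand; what a row does not reach is not made up. A row lasts 1/12 s, in which the tool goes at most 41.7 mm and 7.16 degrees, less where a joint would pass 70% of its speed; a pose out of reach is approached as far as the arm can. A call is refused whole if a number of a shift passes 4.17 or a number of a turn 7.16, either way. A call with a gripper value outside its range is refused whole. The fingers move at their own pace and stop on an object; FORCE is the grip in N (left out, the last holds). Time passes only in rows, so rows that do not move let the fingers close. It gives the time, the measured TCP pose, the force, the opening and the grip force at its end, in the units of the state.
- robot.get_obs(): the state, without advancing time (a new reading comes with each control period).
- cams.camera(name): name is "scene" or "top" or "wrist"; returns a dict with "color" (384x512x3 uint8, blue, green, red), "depth" (384x512 float32, m along the optical axis (not along the pixel's ray), 0 where there is no reading), "fov_y" (degrees; the focal length in pixels is half the picture's height over the tangent of half this angle, whatever the lens; pixels are square), "cx", "cy" (the principal point, pixels), "k1" (the pictures are not rectified: a ray, as slopes to the right and down, at radius r is drawn at 1 + k1 r^2 times it, then the intrinsics apply), "view" (4x4, takes a point from world to camera coordinates). Camera axes: x right, y down, z forward; pixel columns grow to the right and rows downward; lengths in m; the calibration is good to about 2 mm. A picture is of the moment at which its call begins.
- robot.hand_in(): hands the job in; it is judged then, once.
The state is a dict: "time": time; "q": joint angles; "joint_velocities": joint speeds; "joint_torque": joint torques, N m; "position": TCP position; "tool_rot": TCP orientation; "ft_force": force on the tool from outside, world axes, zero at the start; "moment": the same for the moment, N m; "grip_width": finger opening in m; "grip_force": force on a finger pad.
Only numpy, scipy, OpenCV 4.12 (cv2) and the standard library are available. Lean on these libraries where they do the work, as an engineer would, in place of code of your own. Each camera call takes 0.05 s, during which the arm holds its last target. There are 200 camera calls.

## Working session

There is one attempt and no reset: what is moved stays moved. The work goes in short steps, Python scripts to look and compute and a shell command to move; the robot and the scene stay as the last step left them, time stands still between calls to the robot, and variables do not carry over. Pictures are saved under pics/ and viewed, at most 14 in all, crops included, and the job is handed in when it is done.

```bash
ls; mkdir -p pics
cat > h.py <<'E'
import numpy as np, cv2, sys
from rig import robot, cams
def ray(c,u,v):
    f=c["color"].shape[0]/2/np.tan(np.radians(c["fov_y"])/2)
    K=np.array([[f,0,c["cx"]],[0,f,c["cy"]],[0,0,1.]])
    p=np.array([[[float(u),float(v)]]])
    return cv2.undistortPoints(p,K,np.array([c["k1"],0,0,0,0.]))[0,0]
def onz(c,u,v,z):
    s=ray(c,u,v); V=np.array(c["view"]); R=V[:3,:3]; o=-R.T@V[:3,3]
    d=R.T@np.array([s[0],s[1],1]); return o+d*(z-o[2])/d[2]
def cloud(c):
    h,w=c["depth"].shape; f=h/2/np.tan(np.radians(c["fov_y"])/2)
    K=np.array([[f,0,c["cx"]],[0,f,c["cy"]],[0,0,1.]])
    g=np.stack(np.meshgrid(np.arange(w),np.arange(h)),-1).reshape(-1,1,2).astype(float)
    s=cv2.undistortPoints(g,K,np.array([c["k1"],0,0,0,0.]))[:,0]
    d=c["depth"].reshape(-1,1); P=np.hstack([s*d,d]); V=np.array(c["view"])
    return ((P-V[:3,3])@V[:3,:3]).reshape(h,w,3)
def shot(name,fn,crop=None,k=1.5):
    c=cams.camera(name); im=c["color"]
    if crop: x0,y0,x1,y1=crop; im=im[y0:y1,x0:x1]
    cv2.imwrite("pics/"+fn,cv2.resize(im,None,fx=k,fy=k,interpolation=cv2.INTER_CUBIC))
    np.savez("pics/"+fn+".npz",**c); return c
def load(fn): return {k:(v if v.ndim else v.item()) for k,v in np.load("pics/"+fn+".npz").items()}
E
python3 - <<'E'
from h import *
for n in("scene","top"):
    c=shot(n,n+"0.png"); print(n,c["fov_y"],c["k1"],np.round(c["view"],3).tolist())
print(robot.get_obs(), robot.nose_length)
E
```

```text
pics
scene 48.17315310984862 -0.07997824157120216 [[-0.521, -0.853, 0.014, 0.253], [-0.656, 0.39, -0.645, 0.396], [0.546, -0.345, -0.764, 0.95], [0.0, 0.0, 0.0, 1.0]]
top 46.54854795200865 0.01718342804451862 [[0.011, -1.0, 0.028, -0.037], [-0.992, -0.014, -0.123, 0.545], [0.123, -0.027, -0.992, 1.118], [0.0, 0.0, 0.0, 1.0]]
{'time': 0.1, 'q': array([-1.49347450e+00,  5.28363655e-01,  1.43381812e+00, -3.48764250e-06,
        1.18137324e+00, -1.78495082e-01]), 'joint_velocities': array([ 0.00059873, -0.00336498, -0.00211009, -0.0010145 , -0.00025956,
       -0.00133004]), 'joint_torque': array([-2.19989870e-04, -4.40983593e+01, -1.77150106e+01,  6.35708473e-02,
        5.34172053e-02, -3.79485004e-05]), 'position': array([ 0.15812752, -0.60400165,  0.23866133]), 'tool_rot': array([ 9.91830298e-01,  1.27560563e-01,  4.80028952e-05, -9.80006812e-04]), 'ft_force': array([0.28887402, 0.1624869 , 0.44256675]), 'moment': array([ 0.01692459, -0.01000064,  0.02123127]), 'grip_force': 0.0, 'grip_width': 0.08701075847044572} 0.017
```

View pics/top0.png

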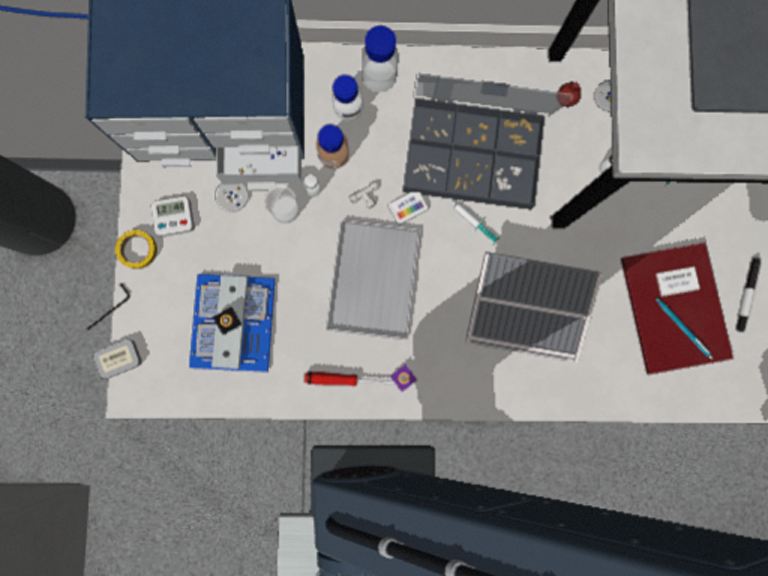

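View pics/scene0.png

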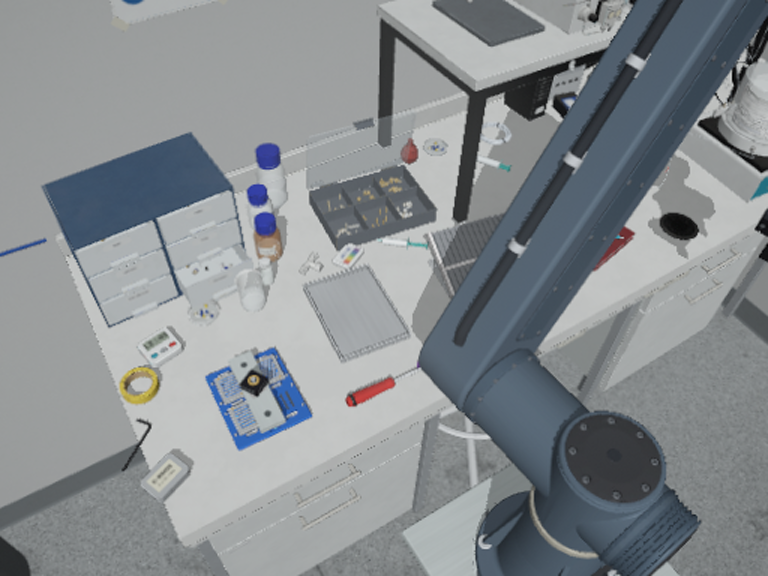

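Candidates (top, shown pixels): black nut on the stud (227,320) is the one meant; the purple look-alike (403,378) is not; the yellow ring (135,248) and vials are no part. The cassette is at (233,322), tray (375,277), drain board (535,305), beaker (283,204).

Run:
```python
from h import *
for n in ("top0.png","scene0.png"):
    c=load(n); P=cloud(c); im=c["color"]; hsv=cv2.cvtColor(im,cv2.COLOR_BGR2HSV)
    print(n)
    roi=np.zeros(im.shape[:2],bool)
    if n[0]=='t': roi[170:255,118:192]=1
    else: roi[225:305,130:212]=1
    m=roi&(hsv[...,0]>100)&(hsv[...,0]<118)&(hsv[...,1]>150)&(P[...,2]>0.0)&(P[...,2]<.03)
    q=P[m]; print(' blue z',np.median(q[:,2]),cv2.minAreaRect(q[:,:2].astype(np.float32)*1000), len(q))
    m=roi&(hsv[...,2]<60)&(P[...,2]>.05); q=P[m]; print(' nut',np.median(q,0),cv2.minAreaRect(q[:,:2].astype(np.float32)*1000),len(q))
    m=roi&(P[...,2]>.03)&(P[...,2]<.037); q=P[m]; print(' bar',np.median(q,0),cv2.minAreaRect(q[:,:2].astype(np.float32)*1000),len(q))
    if n[0]=='t':
        roi[:]=0; roi[140:228,212:286]=1
        m=roi&(P[...,2]>.009)&(P[...,2]<.03); q=P[m]; print(' tray rim',np.median(q[:,2]),cv2.minAreaRect(q[:,:2].astype(np.float32)*1000),len(q))
        roi[:]=0; roi[160:245,305:405]=1
        m=roi&(P[...,2]>.012); q=P[m]; print(' board',cv2.minAreaRect(q[:,:2].astype(np.float32)*1000),len(q),q[:,2].min(),q[:,2].max())
        for p in ((330,180),(385,190),(320,225),(378,230)): print(P[p[1],p[0]])
        m[:]=0; m[175:235,325:385]=1; q=P[m]; A=np.c_[q[:,:2],np.ones(len(q))]; s=np.linalg.lstsq(A,q[:,2],rcond=None)[0]; r=q[:,2]-A@s
        k=abs(r)<.004; s=np.linalg.lstsq(A[k],q[k,2],rcond=None)[0]; print(' plane',s,np.degrees(np.arctan(np.hypot(s[0],s[1]))),np.degrees(np.arctan2(s[1],s[0])),k.mean())
        roi[:]=0; roi[118:150,175:202]=1
        m=roi&(P[...,2]>.03); print(' beaker',np.median(P[m],0) if m.any() else None)
c=load("top0.png"); x=cv2.resize(c["color"][165:260,115:410],None,fx=2.7,fy=2.7,interpolation=cv2.INTER_CUBIC); cv2.imwrite("pics/crop0.png",x)
```

```text
top0.png
 blue z 0.012038775715829335 ((475.1972961425781, 246.95361328125), (134.28948974609375, 160.61941528320312), 87.83456420898438) 956
 nut [0.47547812 0.24150475 0.05872733] ((475.6643371582031, 245.61798095703125), (32.096893310546875, 34.03801727294922), 34.117183685302734) 115
 bar [0.47259112 0.24539139 0.03334539] ((475.0976867675781, 247.63238525390625), (44.6434326171875, 157.85470581054688), 86.80278015136719) 759
 tray rim 0.01448513123263947 ((572.3538818359375, 2.0016632080078125), (144.14422607421875, 231.4447021484375), 83.08036041259766) 449
 board ((516.8331909179688, -184.07398986816406), (216.22763061523438, 375.8641357421875), 1.569934606552124) 4780 0.012101796971373662 1.1775540695227715
[ 0.56277357 -0.19951754  0.07622062]
[ 0.5391111  -0.33647357  0.07929571]
[ 0.45200761 -0.18075744  0.03212232]
[ 0.44098423 -0.33013066  0.03290211]
 plane [ 0.28033212  0.28356377 -0.00818633] 21.739204540867423 45.328354041250265 0.08305555555555555
 beaker [0.69184204 0.16502578 0.05209803]
scene0.png
 blue z 0.011748793375470287 ((472.2062072753906, 247.44476318359375), (133.73196411132812, 163.65042114257812), 87.46529388427734) 786
 nut [0.46711742 0.24932977 0.0585479 ] ((186.04098510742188, 325.62139892578125), (43.31689453125, 635.30224609375), 74.52830505371094) 105
 bar [0.45111475 0.24923216 0.0331359 ] ((474.1827697753906, 248.20811462402344), (45.12270736694336, 160.47372436523438), 86.65702056884766) 675
```

View pics/crop0.png

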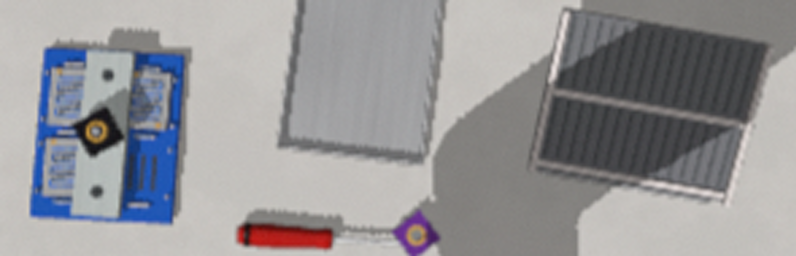

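The crop shows the black nut on the stud at crop (97,131), turned about 34°; three plates (69,97), (150,97), (62,165), with the lower right pocket empty; the purple nut (416,233) is the decoy. I'll move above the cassette and look from close by.

```bash
python3 -m pendant '[{"jaw":1,"linear":[3.1,-2.24,0],"twist":0},{"jaw":1,"linear":[3.1,-2.24,0],"twist":0},{"jaw":1,"linear":[3.1,-2.24,0],"twist":0},{"jaw":1,"linear":[3.1,-2.24,0],"twist":0},{"jaw":1,"linear":[3.1,-2.24,0],"twist":0},{"jaw":1,"linear":[3.1,-2.24,0],"twist":0},{"jaw":1,"linear":[3.1,-2.24,0],"twist":0},{"jaw":1,"linear":[3.1,-2.24,0],"twist":0},{"jaw":1,"linear":[3.1,-2.24,0],"twist":0},{"jaw":1,"linear":[3.1,-2.24,0],"twist":0},{"jaw":1,"linear":[3.1,-2.24,0],"twist":0},{"jaw":1,"linear":[3.1,-2.24,0],"twist":0}]'
python3 -m pendant '[{"jaw":1,"linear":[1.15,-3.65,0],"twist":0},{"jaw":1,"linear":[1.15,-3.65,0],"twist":0},{"jaw":1,"linear":[1.15,-3.65,0],"twist":0},{"jaw":1,"linear":[1.15,-3.65,0],"twist":0},{"jaw":1,"linear":[1.15,-3.65,0],"twist":0},{"jaw":1,"linear":[1.15,-3.65,0],"twist":0},{"jaw":1,"linear":[1.15,-3.65,0],"twist":0},{"jaw":1,"linear":[1.15,-3.65,0],"twist":0},{"jaw":1,"linear":[1.15,-3.65,0],"twist":0},{"jaw":1,"linear":[1.15,-3.65,0],"twist":0},{"jaw":1,"linear":[1.15,-3.65,0],"twist":0},{"jaw":1,"linear":[0,0,0],"twist":0}]'
cat >> h.py <<'E'
def pose():
    o=robot.get_obs(); x,y,z,w=o["tool_rot"]
    return np.array(o["position"]), np.degrees(np.arctan2(2*(x*y+z*w),1-2*(y*y+z*z))), o
def go(x,y,z,t=None):
    "shift in tool cm from here to world x,y,z (axes as they stand now); then twist to yaw t (mod 180)"
    p,a,o=pose(); d=np.array([x,y,z])-p; A=np.radians(a); c,s=np.cos(A),np.sin(A)
    tw=0 if t is None else (a-t+90)%180-90
    r=np.array([d[0]*c+d[1]*s,d[0]*s-d[1]*c,-d[2]])*100
    print("at",p.round(4),"yaw %.1f"%a,"t %.1f w %.4f gf %.1f"%(o["time"],o["grip_width"],o["grip_force"]),"| shift cm",r.round(2),"twist %.1f"%tw)
E
python3 - <<'E'
from h import *
go(.475,.247,.24,34)
c=shot("wrist","w1.png"); t=shot("top","top1.png"); s=shot("scene","sc1.png")
print(np.round(c["view"],3).tolist(),c["fov_y"])
for n,c in(("top",t),("scene",s)):
    P=cloud(c); z=P[...,2]; im=c["color"].astype(int)
    ok=(c["depth"]>0)&(P[...,0]>.38)&(P[...,0]<.64)&(P[...,1]>-.40)&(P[...,1]<-.12)&(z>.012)&(z<.13)
    q=P[ok]; print(n,len(q))
    best=0;rng=np.random.default_rng(0)
    for _ in range(2000):
        a=q[rng.choice(len(q),3,False)]; nn=np.cross(a[1]-a[0],a[2]-a[0]); l=np.linalg.norm(nn)
        if l<1e-4: continue
        nn/=l; k=abs((q-a[0])@nn)<.002
        if k.sum()>best: best=k.sum();K=k
    g=q[K]; m=g.mean(0); nn=np.linalg.svd(g-m)[2][2]; nn*=np.sign(nn[2])
    print(" n",nn,"tilt",np.degrees(np.arccos(nn[2])),"yaw",np.degrees(np.arctan2(-nn[1],-nn[0])),"m",m,best)
    up=np.array([0,0,1])-nn*nn[2]; up/=np.linalg.norm(up); yv=np.cross(nn,up)
    k=abs((q-m)@nn)<.014; L=np.c_[(q[k]-m)@up,(q[k]-m)@yv]; r=cv2.minAreaRect((L*1000).astype(np.float32)); print(" rect",r)
    ctr=m+up*r[0][0]/1000+yv*r[0][1]/1000; print(" centre",ctr)
    h,w=z.shape
    ok=(P[...,0]>.47)&(P[...,0]<.69)&(P[...,1]>-.1)&(P[...,1]<.11)&(z>.009)&(z<.022)&(abs(im.max(-1)-im.min(-1))<40)
    ok=cv2.morphologyEx(ok.astype(np.uint8),cv2.MORPH_OPEN,np.ones((1,1)))
    nl,lab,st,_=cv2.connectedComponentsWithStats(ok,connectivity=8); i=1+np.argmax(st[1:,4]); print(" tray",st[i],cv2.minAreaRect((P[lab==i][:,:2]*1000).astype(np.float32)))
E
```

```text
time: 1.1
position: [0.4507, -0.2486, 0.2393]
tool_rot: [0.992, 0.127, -0.0, -0.0]
ft_force: [0.7, -1.4, 0.0]
grip_width: 0.0867
grip_force: 0.0
time: 2.1
position: [0.4704, 0.1759, 0.2395]
tool_rot: [0.991, 0.131, 0.001, -0.001]
ft_force: [-0.4, -1.0, -0.5]
grip_width: 0.0873
grip_force: 0.0
at [0.4704 0.1759 0.2395] yaw 15.0 t 2.1 w 0.0873 gf 0.0 | shift cm [ 2.28 -6.75 -0.05] twist -19.0
[[0.259, -0.966, -0.003, 0.05], [-0.932, -0.251, 0.261, 0.451], [-0.253, -0.065, -0.965, 0.52], [0.0, 0.0, 0.0, 1.0]] 59.78505536565566
top 4766
 n [-0.41403093  0.06976137  0.90758567] tilt 24.826187906086833 yaw -9.564113083726758 m [ 0.50950075 -0.26433931  0.05829471] 2694
 rect ((-5.5338897705078125, -0.12424468994140625), (164.34559631347656, 195.6565704345703), 0.07874306291341782)
 centre [ 0.50452744 -0.26362734  0.05597121]
 tray [217 146  63  72 257] ((557.8806762695312, 4.2085113525390625), (142.00146484375, 191.86363220214844), 83.71599578857422)
scene 1862
 n [-0.41556473  0.06467353  0.90726142] tilt 24.870398205508277 yaw -8.845870519710266 m [ 0.49111551 -0.29757573  0.05317551] 977
 rect ((5.1629638671875, 5.35797119140625), (134.33164978027344, 162.15513610839844), 89.18354797363281)
 centre [ 0.49656788 -0.29300181  0.05534688]Traceback (most recent call last):
  File "<stdin>", line 23, in <module>
    return _wrapfunc(a, 'argmax', axis=axis, out=out, **kwds)
    return bound(*args, **kwds)
ValueError: attempt to get argmax of an empty sequence
```

View pics/w1.png

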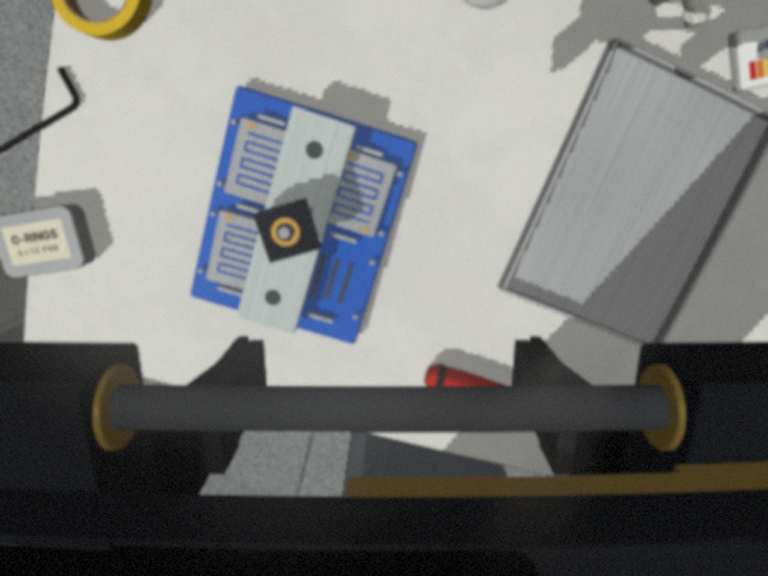

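The wrist view shows the nut with the stud at shown (285,232), plates at (252,157), (368,192), (232,247), the fourth pocket (345,285) empty, and the tray at right (635,190).

Run:
```python
from h import *
c=load("w1.png"); P=cloud(c); z=P[...,2]; hsv=cv2.cvtColor(c["color"],cv2.COLOR_BGR2HSV)
print("stud",onz(c,285/1.5,232/1.5,.064))
roi=np.zeros(z.shape,bool); roi[50:232,120:290]=1
def R(m,n): print(n,m.sum(),"z %.4f"%np.median(z[m]),cv2.minAreaRect((P[m][:,:2]*1000).astype(np.float32)))
R(roi&(z>.055)&(z<.061)&(c["depth"]>0),"nut")
R(roi&(z>.029)&(z<.037),"bar")
R(roi&(hsv[...,0]>100)&(hsv[...,0]<118)&(hsv[...,1]>170)&(z>.005)&(z<.017),"blue")
roi[:]=0; roi[20:235,325:512]=1
R(roi&(z>.010)&(z<.018),"tray rim")
t=load("top1.png");P=cloud(t);z=P[...,2];roi[:]=0;roi[170:255,118:192]=1
print("stud top view", [onz(load("top0.png"),227/1.5,319/1.5,.064)])
```

```text
stud [0.47540328 0.24772449 0.064     ]
nut 1108 z 0.0586 ((474.9373779296875, 248.91848754882812), (34.33135223388672, 35.0841178894043), 30.573606491088867)
bar 4900 z 0.0324 ((475.05804443359375, 249.31040954589844), (45.07278823852539, 156.04281616210938), 86.75262451171875)
blue 626 z 0.0112 ((474.9306640625, 246.43869018554688), (126.33834075927734, 154.9665985107422), 89.06920623779297)
tray rim 2913 z 0.0136 ((577.24951171875, 3.4482879638671875), (143.69375610351562, 244.29156494140625), 83.65424346923828)
stud top view [array([0.47630672, 0.24378851, 0.064     ])]
```

```bash
python3 -m pendant '[{"jaw":1,"linear":[1.15,-3.4,0],"twist":0},{"jaw":1,"linear":[1.15,-3.4,0],"twist":0},{"jaw":1,"linear":[0,0,0],"twist":-5.3},{"jaw":1,"linear":[0,0,0],"twist":-5.3},{"jaw":1,"linear":[0,0,0],"twist":-5.3},{"jaw":1,"linear":[0,0,3.5],"twist":0},{"jaw":1,"linear":[0,0,3.5],"twist":0},{"jaw":1,"linear":[0,0,3.5],"twist":0},{"jaw":1,"linear":[0,0,0],"twist":0}]'
python3 - <<'E'
from h import *
go(.475,.2475,.0625,31)
E
```

```text
time: 3.0
position: [0.4717, 0.2383, 0.1288]
tool_rot: [0.965, 0.262, -0.007, 0.0]
ft_force: [-1.3, 0.4, -0.2]
grip_width: 0.0871
grip_force: 0.0
at [0.4717 0.2383 0.1288] yaw 30.4 t 3.0 w 0.0871 gf 0.0 | shift cm [ 0.75 -0.63  6.63] twist -0.6
```

```bash
python3 -m pendant '[{"jaw":1,"linear":[0.7,-0.6,2],"twist":0},{"jaw":1,"linear":[0,0,2.4],"twist":0},{"jaw":1,"linear":[0,0,2.2],"twist":0},{"jaw":1,"linear":[0,0,0],"twist":0},{"jaw":1,"linear":[0,0,0],"twist":0}]' 30
python3 - <<'E'
from h import *
go(.475,.2475,.0625,31)
E
```

```text
time: 3.42
position: [0.4792, 0.2493, 0.0691]
tool_rot: [0.965, 0.263, -0.001, 0.0]
ft_force: [0.3, -0.4, 0.1]
grip_width: 0.0867
grip_force: 0.0
at [0.4792 0.2493 0.0691] yaw 30.5 t 3.4 w 0.0867 gf 0.0 | shift cm [-0.45 -0.06  0.66] twist -0.5
```

```bash
python3 -m pendant '[{"jaw":1,"linear":[-0.4,-0.05,0.6],"twist":-0.5},{"jaw":1,"linear":[0,0,0],"twist":0},{"jaw":0.3,"linear":[0,0,0],"twist":0},{"jaw":0.3,"linear":[0,0,0],"twist":0},{"jaw":0.3,"linear":[0,0,0],"twist":0},{"jaw":0.3,"linear":[0,0,0],"twist":0},{"jaw":0.3,"linear":[0,0,0],"twist":0},{"jaw":0.3,"linear":[0,0,0],"twist":0}]' 30
python3 - <<'E'
from h import *
go(.475,.2475,.0625,31)
E
```

```text
time: 4.08
position: [0.4752, 0.2488, 0.0627]
tool_rot: [0.963, 0.268, 0.0, 0.0]
ft_force: [-0.2, 0.0, 0.2]
grip_width: 0.0546
grip_force: 0.0
at [0.4752 0.2488 0.0627] yaw 31.1 t 4.1 w 0.0546 gf 0.0 | shift cm [-0.08  0.1   0.02] twist 0.1
```

```bash
python3 -m pendant '[{"jaw":0.3,"linear":[0,0,0],"twist":0},{"jaw":0.3,"linear":[0,0,0],"twist":0},{"jaw":0.3,"linear":[0,0,0],"twist":0},{"jaw":0.3,"linear":[0,0,0],"twist":0},{"jaw":0.3,"linear":[0,0,0],"twist":0},{"jaw":0.3,"linear":[0,0,-2],"twist":0},{"jaw":0.3,"linear":[0,0,-2.5],"twist":0},{"jaw":0.3,"linear":[0,0,-2.5],"twist":0},{"jaw":0.3,"linear":[0,0,-2],"twist":0},{"jaw":0.3,"linear":[0,0,0],"twist":0}]' 30
python3 - <<'E'
from h import *
go(.5125,.0473,.0245,83.7); print(pose()[2]["q"])
E
```

```text
time: 4.92
position: [0.4777, 0.2496, 0.1563]
tool_rot: [0.963, 0.268, 0.004, -0.0]
ft_force: [-0.1, 0.4, -0.2]
grip_width: 0.0336
grip_force: 30.0
at [0.4777 0.2496 0.1563] yaw 31.1 t 4.9 w 0.0336 gf 30.0 | shift cm [-7.45 19.12 13.18] twist -52.6
[2.73952459e-01 5.27286102e-01 1.73456635e+00 1.21461007e-04
 8.71532634e-01 1.30248891e+00]
```

```bash
python3 -m pendant '[{"jaw":0.3,"linear":[-1.24,3.19,0],"twist":0},{"jaw":0.3,"linear":[-1.24,3.19,0],"twist":0},{"jaw":0.3,"linear":[-1.24,3.19,0],"twist":0},{"jaw":0.3,"linear":[-1.24,3.19,0],"twist":0},{"jaw":0.3,"linear":[-1.24,3.19,0],"twist":0},{"jaw":0.3,"linear":[-1.24,3.19,0],"twist":0},{"jaw":0.3,"linear":[0,0,0],"twist":-6.6},{"jaw":0.3,"linear":[0,0,0],"twist":-6.6},{"jaw":0.3,"linear":[0,0,0],"twist":-6.6},{"jaw":0.3,"linear":[0,0,0],"twist":-6.6}]'
python3 -m pendant '[{"jaw":0.3,"linear":[0,0,0],"twist":-6.6},{"jaw":0.3,"linear":[0,0,0],"twist":-6.6},{"jaw":0.3,"linear":[0,0,0],"twist":-6.6},{"jaw":0.3,"linear":[0,0,0],"twist":-6.6},{"jaw":0.3,"linear":[0,0,3],"twist":0},{"jaw":0.3,"linear":[0,0,3],"twist":0},{"jaw":0.3,"linear":[0,0,2],"twist":0},{"jaw":0.3,"linear":[0,0,0],"twist":0}]'
python3 - <<'E'
from h import *
go(.5125,.0473,.0235,83.7); shot("top","top2.png")
E
```

```text
time: 5.75
position: [0.5095, 0.0459, 0.1515]
tool_rot: [0.876, 0.483, -0.001, -0.001]
ft_force: [-1.2, 0.2, -1.0]
grip_width: 0.0334
grip_force: 30.0
time: 6.42
position: [0.5068, 0.0467, 0.0685]
tool_rot: [0.744, 0.668, -0.003, -0.004]
ft_force: [-0.3, 0.1, -0.2]
grip_width: 0.0338
grip_force: 30.0
at [0.5068 0.0467 0.0685] yaw 83.8 t 6.4 w 0.0338 gf 30.0 | shift cm [0.13 0.56 4.5 ] twist 0.1
```

View pics/top2.png

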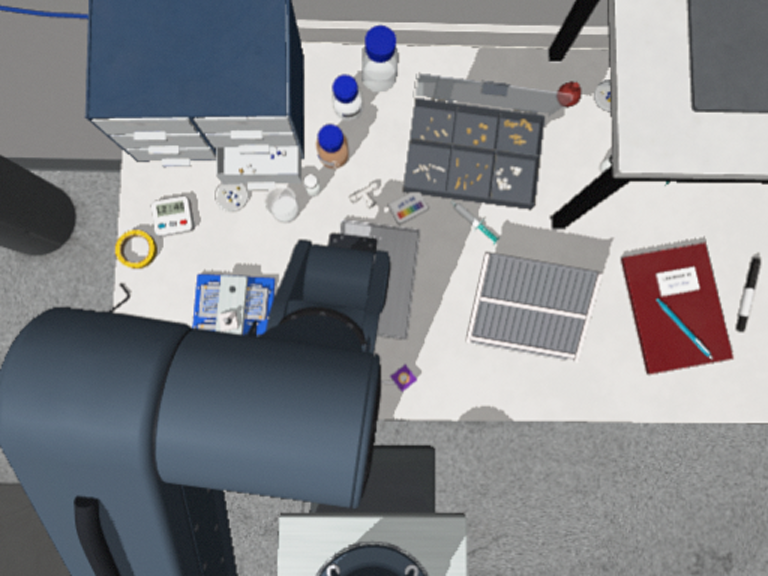

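The top view shows the arm above the tray (tray's right edge at (412,285), unmoved), the stud now without the nut, the white spacer at (230,318), and the deck well lit at (535,305).

```bash
python3 -m pendant '[{"jaw":0.3,"linear":[0.1,1.1,1.5],"twist":0},{"jaw":0.3,"linear":[0,0,1.6],"twist":0},{"jaw":0.3,"linear":[0,0,1.3],"twist":0},{"jaw":0.3,"linear":[0,0,0],"twist":0},{"jaw":0.3,"linear":[0,0,0],"twist":0}]'
python3 - <<'E'
from h import *
go(.5185,.0466,.0235,83.7)
t=load("top2.png"); P=cloud(t); q=P[165:250,300:405].reshape(-1,3); q=q[(q[:,2]>.012)&(q[:,2]<.13)]
n=np.array([-np.sin(np.radians(25))*np.cos(np.radians(-9.3)),-np.sin(np.radians(25))*np.sin(np.radians(-9.3)),np.cos(np.radians(25))])
o=np.array([.5045,-.2636,.056]); d=(q-o)@n; up=np.array([0,0,1])-n*n[2]; up/=np.linalg.norm(up); yv=np.cross(n,up)
k=abs(d)<.003; g=q[k]; m=g.mean(0); print(len(g), np.median(d[k]), np.linalg.svd(g-m)[2][2])
k=abs(d)<.016; L=np.c_[(q[k]-o)@up,(q[k]-o)@yv]*1000; print(cv2.minAreaRect(L.astype(np.float32)))
im=t["color"].min(-1)[165:250,300:405].reshape(-1);
E
```

```text
time: 6.88
position: [0.5214, 0.0462, 0.029]
tool_rot: [0.744, 0.668, 0.0, -0.0]
ft_force: [0.3, 0.1, -0.5]
grip_width: 0.0336
grip_force: 30.0
at [0.5214 0.0462 0.029 ] yaw 83.9 t 6.9 w 0.0336 gf 30.0 | shift cm [ 0.01 -0.29  0.55] twist 0.2
3459 4.46420935976121e-05 [-0.41600682  0.06949955  0.90670179]
((-2.6957473754882812, -0.5229721069335938), (196.95338439941406, 169.043212890625), 89.93026733398438)
```

```bash
python3 -m pendant '[{"jaw":0.3,"linear":[0,0,0.55],"twist":0},{"jaw":0.3,"linear":[0,0,0],"twist":0},{"jaw":0.5,"linear":[0,0,0],"twist":0},{"jaw":0.5,"linear":[0,0,0],"twist":0},{"jaw":0.5,"linear":[0,0,0],"twist":0},{"jaw":0.5,"linear":[0,0,-2],"twist":0},{"jaw":0.8,"linear":[0,0,-3.5],"twist":0},{"jaw":0.8,"linear":[0,0,-3.5],"twist":0},{"jaw":0.8,"linear":[0,0,-3.5],"twist":0},{"jaw":0.8,"linear":[0,0,0],"twist":0}]'
python3 - <<'E'
from h import *
go(.4752,.2485,.14); print(pose()[1])
c=shot("scene","sc2.png"); P=cloud(c); z=P[...,2]
m=(np.hypot(P[...,0]-.475,P[...,1]-.248)<.025)&(z>.038)&(z<.048); print(m.sum(),np.median(P[m],0),cv2.minAreaRect((P[m][:,:2]*1000).astype(np.float32)))
E
```

```text
time: 7.72
position: [0.5253, 0.0459, 0.1543]
tool_rot: [0.744, 0.668, 0.004, 0.005]
ft_force: [1.5, -1.0, -0.5]
grip_width: 0.0625
grip_force: 0.0
at [0.5253 0.0459 0.1543] yaw 83.9 t 7.7 w 0.0625 gf 0.0 | shift cm [19.61 -7.15  1.43] twist 0.0
83.8668325250514
97 [0.47135929 0.250807   0.04298677] ((473.9710693359375, 248.3918914794922), (30.794099807739258, 28.184703826904297), 12.238767623901367)
```

View pics/sc2.png

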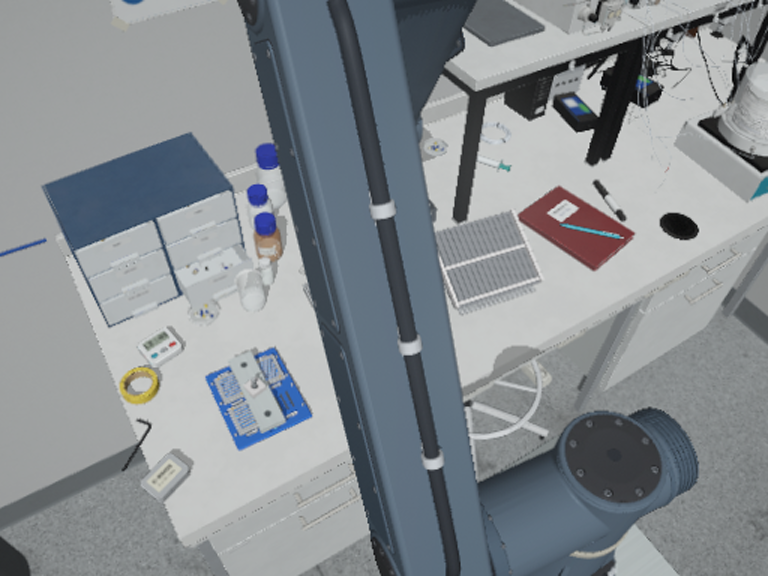

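The scene view shows the spacer on the stud at (256,382), turned about 12°, the cassette otherwise untouched. One close wrist look next.

```bash
python3 -m pendant '[{"jaw":1,"linear":[3.3,-1.8,-1],"twist":0},{"jaw":1,"linear":[3.3,-1.8,-1],"twist":0},{"jaw":1,"linear":[3.3,-1.8,-1],"twist":0},{"jaw":1,"linear":[3.3,-1.8,-1],"twist":0},{"jaw":1,"linear":[0,0,0],"twist":0},{"jaw":1,"linear":[0,0,0],"twist":0}]'
python3 - <<'E'
from h import *
c=shot("wrist","w2.png"); P=cloud(c); z=P[...,2]
m=(np.hypot(P[...,0]-.475,P[...,1]-.248)<.03)&(z>.039)&(z<.047); r=cv2.minAreaRect((P[m][:,:2]*1000).astype(np.float32)); print(m.sum(),np.median(P[m],0),r)
go(.475,.248,.0525,r[2]);
E
```

```text
time: 8.27
position: [0.4623, 0.1867, 0.1877]
tool_rot: [0.743, 0.67, -0.0, -0.0]
ft_force: [-0.3, 0.2, -0.8]
grip_width: 0.0867
grip_force: 0.0
940 [0.47510628 0.24938896 0.04235095] ((474.9127197265625, 249.27410888671875), (27.360994338989258, 28.41231918334961), 12.613557815551758)
at [0.463  0.1855 0.1874] yaw 84.0 t 8.3 w 0.0870 gf 0.0 | shift cm [ 6.34  0.54 13.49] twist 71.4
```

```bash
python3 -m pendant '[{"jaw":0.7,"linear":[3.1,0.27,0],"twist":0},{"jaw":0.7,"linear":[3.1,0.27,0],"twist":0},{"jaw":0.7,"linear":[0,0,0],"twist":-6.2},{"jaw":0.7,"linear":[0,0,0],"twist":-6.2},{"jaw":0.7,"linear":[0,0,3.5],"twist":-6.2},{"jaw":0.7,"linear":[0,0,3.5],"twist":0},{"jaw":0.7,"linear":[0,0,3.5],"twist":0},{"jaw":0.7,"linear":[0,0,0],"twist":0},{"jaw":0.7,"linear":[0,0,0],"twist":0}]'
python3 - <<'E'
from h import *
go(.475,.249,.053,102.6)
E
```

```text
time: 9.07
position: [0.4746, 0.2444, 0.0807]
tool_rot: [0.627, 0.779, -0.003, -0.002]
ft_force: [0.2, -0.3, -0.0]
grip_width: 0.0611
grip_force: 0.0
at [0.4746 0.2444 0.0807] yaw 102.3 t 9.1 w 0.0611 gf 0.0 | shift cm [0.44 0.14 2.77] twist -0.3
```

```bash
python3 -m pendant '[{"jaw":0.7,"linear":[0.4,0.1,1.5],"twist":-0.3},{"jaw":0.7,"linear":[0,0,1.2],"twist":0},{"jaw":0.5,"linear":[0,0,0],"twist":0},{"jaw":0.5,"linear":[0,0,0],"twist":0},{"jaw":0.2,"linear":[0,0,0],"twist":0},{"jaw":0.2,"linear":[0,0,0],"twist":0},{"jaw":0.2,"linear":[0,0,0],"twist":0},{"jaw":0.2,"linear":[0,0,0],"twist":0},{"jaw":0.2,"linear":[0,0,0],"twist":0},{"jaw":0.2,"linear":[0,0,0],"twist":0},{"jaw":0.2,"linear":[0,0,0],"twist":0},{"jaw":0.2,"linear":[0,0,0],"twist":0}]' 30
python3 - <<'E'
from h import *
go(.475,.249,.053,102.6)
E
```

```text
time: 10.07
position: [0.4762, 0.2504, 0.0568]
tool_rot: [0.624, 0.781, 0.0, 0.0]
ft_force: [-1.1, -0.2, 6.4]
grip_width: 0.0268
grip_force: 30.0
at [0.4762 0.2504 0.0568] yaw 102.8 t 10.1 w 0.0268 gf 30.0 | shift cm [-0.11 -0.15  0.38] twist 0.2
```

```bash
python3 -m pendant '[{"jaw":0.2,"linear":[0,0,-0.7],"twist":0},{"jaw":0.2,"linear":[0,0,-1.2],"twist":0},{"jaw":0.2,"linear":[0,0,-2],"twist":0},{"jaw":0.2,"linear":[0,0,-2.5],"twist":0},{"jaw":0.2,"linear":[0,0,-3],"twist":0},{"jaw":0.2,"linear":[0,0,0],"twist":0},{"jaw":0.2,"linear":[0,0,0],"twist":0}]' 30
python3 - <<'E'
from h import *
go(.6054,.0359,.027,83.7)
c=shot("wrist","w3.png",(60,60,452,384)); shot("scene","sc3.png",(80,150,400,330),1.4)
E
```

```text
time: 10.65
position: [0.4769, 0.2507, 0.1519]
tool_rot: [0.624, 0.781, 0.002, 0.001]
ft_force: [-0.3, -0.4, -0.2]
grip_width: 0.0276
grip_force: 30.0
at [0.4769 0.2507 0.1519] yaw 102.8 t 10.7 w 0.0276 gf 30.0 | shift cm [-23.79   7.78  12.49] twist 19.1
```

View pics/w3.png

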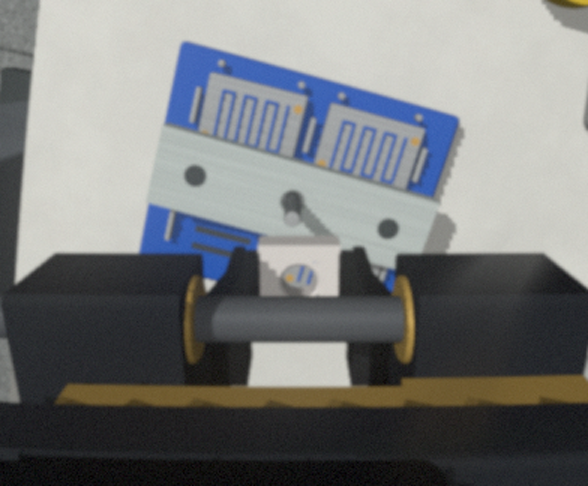

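The wrist view shows the white spacer held squarely between the fingers (crop (300,265)), the bar on the stud below, and two plates at (255,115), (370,145).

```bash
python3 -m pendant '[{"jaw":0.2,"linear":[-3.4,1.11,0],"twist":0},{"jaw":0.2,"linear":[-3.4,1.11,0],"twist":0},{"jaw":0.2,"linear":[-3.4,1.11,0],"twist":0},{"jaw":0.2,"linear":[-3.4,1.11,0],"twist":0},{"jaw":0.2,"linear":[-3.4,1.11,0],"twist":0},{"jaw":0.2,"linear":[-3.4,1.11,0],"twist":0},{"jaw":0.2,"linear":[-3.4,1.11,0],"twist":0},{"jaw":0.2,"linear":[0,0,0],"twist":6.4},{"jaw":0.2,"linear":[0,0,0],"twist":6.4},{"jaw":0.2,"linear":[0,0,0],"twist":6.4},{"jaw":0.2,"linear":[0,0,0],"twist":0},{"jaw":0.2,"linear":[0,0,0],"twist":0}]'
python3 - <<'E'
from h import *
go(.6054,.0359,.027,83.7)
c=shot("wrist","w4.png"); t=shot("top","top4.png")
for c in(c,t):
    P=cloud(c); z=P[...,2]; im=c["color"].astype(int)
    m=(P[...,0]>.45)&(P[...,0]<.68)&(P[...,1]>-.1)&(P[...,1]<.11)&(z>.009)&(z<.019)&(c["depth"]>0); q=P[m]
    print(m.sum(), q[:,:2].min(0), q[:,:2].max(0), cv2.minAreaRect((q[:,:2]*1000).astype(np.float32)))
E
```

```text
time: 11.75
position: [0.6032, 0.0354, 0.1485]
tool_rot: [0.745, 0.667, -0.001, -0.001]
ft_force: [-0.3, 0.7, 0.4]
grip_width: 0.0269
grip_force: 30.0
at [0.6032 0.0354 0.1485] yaw 83.7 t 11.8 w 0.0269 gf 30.0 | shift cm [ 0.07  0.22 12.15] twist 0.0
3542 [ 0.45642717 -0.07175602] [0.65816808 0.08736582] ((553.3753051757812, 6.1955718994140625), (142.33543395996094, 196.19668579101562), 83.7004165649414)
250 [ 0.45109589 -0.08299615] [0.67998755 0.00947199] ((568.6341552734375, -36.74283981323242), (64.7460708618164, 231.7962188720703), 82.97591400146484)
```

View pics/w4.png

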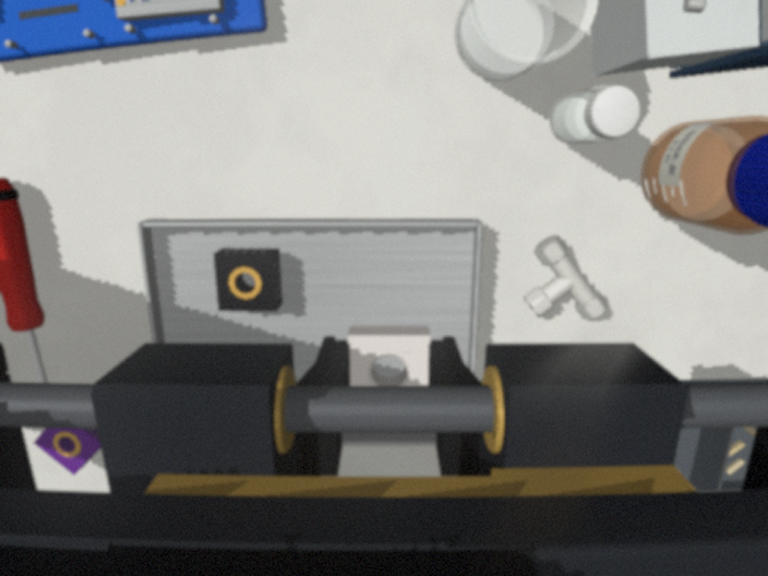

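The wrist view shows the nut in the tray at (248,280), held spacer above the right half of the tray, tray outline (145,222)-(480,222).

```bash
python3 -m pendant '[{"jaw":0.2,"linear":[0,0,3],"twist":0},{"jaw":0.2,"linear":[0,0,3],"twist":0},{"jaw":0.2,"linear":[0,0,3],"twist":0},{"jaw":0.2,"linear":[0,0,2],"twist":0},{"jaw":0.2,"linear":[0,0,0],"twist":0},{"jaw":0.2,"linear":[0,0,0],"twist":0}]' 
python3 -m pendant '[{"jaw":0.2,"linear":[0,0,0.7],"twist":0},{"jaw":0.2,"linear":[0,0,0],"twist":0}]'
```

```text
time: 12.35
position: [0.6033, 0.0357, 0.039]
tool_rot: [0.745, 0.667, -0.001, -0.001]
ft_force: [-0.3, -0.1, 0.1]
grip_width: 0.0273
grip_force: 30.0
time: 12.52
position: [0.605, 0.0354, 0.0337]
tool_rot: [0.746, 0.666, 0.001, 0.001]
ft_force: [-0.7, -0.8, 0.6]
grip_width: 0.0272
grip_force: 30.0
```

```bash
python3 -m pendant '[{"jaw":0.2,"linear":[0,0,0.6],"twist":0},{"jaw":0.2,"linear":[0,0,0],"twist":0},{"jaw":0.45,"linear":[0,0,0],"twist":0},{"jaw":0.45,"linear":[0,0,0],"twist":0},{"jaw":0.45,"linear":[0,0,0],"twist":0},{"jaw":0.45,"linear":[0,0,-2],"twist":0},{"jaw":0.45,"linear":[0,0,-3],"twist":0},{"jaw":1,"linear":[0,0,-4],"twist":0},{"jaw":1,"linear":[0,0,-4],"twist":6.7},{"jaw":1,"linear":[0,0,-2],"twist":6.7},{"jaw":1,"linear":[0,0,0],"twist":6.7},{"jaw":1,"linear":[0,0,0],"twist":6.7}]' 
python3 -m pendant '[{"jaw":1,"linear":[0,0,0],"twist":6.7},{"jaw":1,"linear":[0,0,0],"twist":6.7},{"jaw":1,"linear":[0,0,0],"twist":6.7},{"jaw":1,"linear":[0,0,0],"twist":6.7},{"jaw":1,"linear":[0,0,0],"twist":6.7},{"jaw":1,"linear":[0,0,0],"twist":6.7},{"jaw":1,"linear":[0,0,0],"twist":6.7},{"jaw":1,"linear":[0,0,0],"twist":6.7},{"jaw":1,"linear":[0,0,0],"twist":6.7},{"jaw":1,"linear":[0,0,0],"twist":0},{"jaw":1,"linear":[0,0,0],"twist":0}]'
python3 - <<'E'
from h import *
go(.475,.2485,.20,-3.2)
E
```

```text
time: 13.52
position: [0.6056, 0.0353, 0.18]
tool_rot: [0.881, 0.473, 0.002, 0.002]
ft_force: [0.3, 0.3, -0.3]
grip_width: 0.0645
grip_force: 0.0
time: 14.43
position: [0.6041, 0.0353, 0.1772]
tool_rot: [1.0, -0.029, 0.0, 0.0]
ft_force: [-0.2, -0.5, 0.0]
grip_width: 0.0869
grip_force: 0.0
at [0.6041 0.0353 0.1772] yaw -3.4 t 14.4 w 0.0869 gf 0.0 | shift cm [-14.14 -20.52  -2.28] twist -0.2
```

```bash
python3 -m pendant '[{"jaw":1,"linear":[-2.02,-2.93,0],"twist":0},{"jaw":1,"linear":[-2.02,-2.93,0],"twist":0},{"jaw":1,"linear":[-2.02,-2.93,0],"twist":0},{"jaw":1,"linear":[-2.02,-2.93,0],"twist":0},{"jaw":1,"linear":[-2.02,-2.93,0],"twist":0},{"jaw":1,"linear":[-2.02,-2.93,0],"twist":0},{"jaw":1,"linear":[-2.02,-2.93,0],"twist":0},{"jaw":1,"linear":[0,0,3.5],"twist":0},{"jaw":1,"linear":[0,0,3.5],"twist":0},{"jaw":1,"linear":[0,0,0],"twist":0},{"jaw":1,"linear":[0,0,0],"twist":0}]'
python3 - <<'E'
from h import *
go(.475,.249,.041,-3.2)
c=load("w2.png");P=cloud(c);z=P[...,2]; m=(z>.028)&(z<.037)&(abs(P[...,0]-.475)<.1)&(abs(P[...,1]-.248)<.05); print(m.sum(),np.median(z[m]),cv2.minAreaRect((P[m][:,:2]*1000).astype(np.float32)))
E
```

```text
time: 15.35
position: [0.4743, 0.2485, 0.1058]
tool_rot: [1.0, -0.03, -0.002, 0.001]
ft_force: [-0.2, -0.0, -0.3]
grip_width: 0.0871
grip_force: 0.0
at [0.4743 0.2485 0.1058] yaw -3.4 t 15.3 w 0.0871 gf 0.0 | shift cm [ 0.07 -0.05  6.48] twist -0.2
8057 0.03243963201107072 ((474.9682922363281, 249.3333740234375), (44.82962417602539, 157.12646484375), 86.71417999267578)
```

```bash
python3 -m pendant '[{"jaw":0.8,"linear":[0.05,-0.05,2.5],"twist":0},{"jaw":0.8,"linear":[0,0,2.5],"twist":0},{"jaw":0.8,"linear":[0,0,1.5],"twist":0},{"jaw":0.8,"linear":[0,0,0],"twist":0},{"jaw":0.4,"linear":[0,0,0],"twist":0},{"jaw":0.4,"linear":[0,0,0],"twist":0},{"jaw":0.4,"linear":[0,0,0],"twist":0},{"jaw":0.4,"linear":[0,0,0],"twist":0},{"jaw":0.4,"linear":[0,0,0],"twist":0},{"jaw":0.4,"linear":[0,0,0],"twist":0},{"jaw":0.4,"linear":[0,0,0],"twist":0}]' 45
python3 - <<'E'
from h import *
go(.475,.249,.041,-3.2); print(pose()[2]["ft_force"])
E
```

```text
time: 16.27
position: [0.4769, 0.2493, 0.0432]
tool_rot: [1.0, -0.031, 0.001, -0.0]
ft_force: [-0.4, -1.4, 6.1]
grip_width: 0.0429
grip_force: 45.0
at [0.4769 0.2493 0.0432] yaw -3.5 t 16.3 w 0.0429 gf 45.0 | shift cm [-0.19  0.04  0.22] twist -0.3
[-0.41441073 -1.35328326  6.05288497]
```

```bash
python3 -m pendant '[{"jaw":0.4,"linear":[0,0,-1],"twist":0},{"jaw":0.4,"linear":[0,0,-2],"twist":0},{"jaw":0.4,"linear":[0,0,-2.5],"twist":0},{"jaw":0.4,"linear":[0,0,-2.5],"twist":0},{"jaw":0.4,"linear":[0,0,-2],"twist":0},{"jaw":0.4,"linear":[0,0,0],"twist":0},{"jaw":0.4,"linear":[0,0,0],"twist":0}]' 45
python3 - <<'E'
from h import *
go(.5513,-.0139,.0265,-6.3); print(pose()[2]["ft_force"])
c=shot("wrist","w5.png")
E
```

```text
time: 16.85
position: [0.4766, 0.2495, 0.1431]
tool_rot: [1.0, -0.031, 0.001, -0.0]
ft_force: [-0.4, -0.7, -2.3]
grip_width: 0.0431
grip_force: 45.0
at [0.4766 0.2495 0.1431] yaw -3.5 t 16.9 w 0.0431 gf 45.0 | shift cm [ 9.08 25.83 11.66] twist 2.8
[-0.36292162 -0.7079949  -2.29208379]
```

View pics/w5.png

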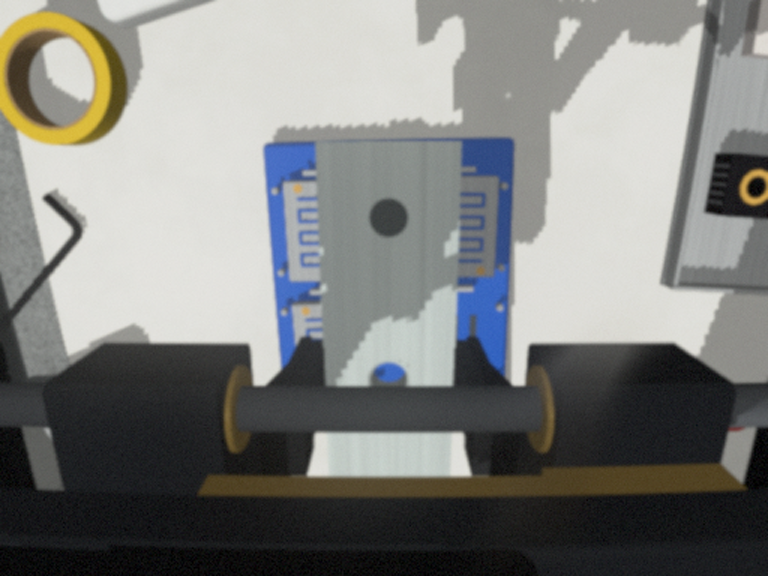

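The bar is held level at (390,260), plates still in their pockets, nut in the tray at (750,187).

```bash
python3 -m pendant '[{"jaw":0.4,"linear":[1.13,3.23,0],"twist":0},{"jaw":0.4,"linear":[1.13,3.23,0],"twist":0},{"jaw":0.4,"linear":[1.13,3.23,0],"twist":0},{"jaw":0.4,"linear":[1.13,3.23,0],"twist":0},{"jaw":0.4,"linear":[1.13,3.23,0],"twist":0},{"jaw":0.4,"linear":[1.13,3.23,0],"twist":0},{"jaw":0.4,"linear":[1.13,3.23,0],"twist":0},{"jaw":0.4,"linear":[1.13,3.23,0],"twist":2.8},{"jaw":0.4,"linear":[0,0,0],"twist":0},{"jaw":0.4,"linear":[0,0,0],"twist":0}]' 45
python3 - <<'E'
from h import *
go(.5513,-.0139,.0265,-6.3); print(pose()[2]["ft_force"])
c=shot("wrist","w6.png"); P=cloud(c); z=P[...,2]
m=(P[...,0]>.45)&(P[...,0]<.68)&(P[...,1]>-.1)&(P[...,1]<.11)&(z>.009)&(z<.024)&(c["depth"]>0); q=P[m]
print(m.sum(), cv2.minAreaRect((q[:,:2]*1000).astype(np.float32)))
E
```

```text
time: 17.73
position: [0.55, -0.0161, 0.1401]
tool_rot: [0.998, -0.057, -0.002, -0.0]
ft_force: [0.2, 0.9, -2.2]
grip_width: 0.0432
grip_force: 45.0
at [ 0.55   -0.0161  0.1401] yaw -6.6 t 17.7 w 0.0432 gf 45.0 | shift cm [ 0.1  -0.23 11.36] twist -0.3
[ 0.19200109  0.890063   -2.18458902]
6440 ((572.4805908203125, -0.07485198974609375), (150.7909698486328, 233.91427612304688), 83.33312225341797)
```

View pics/w6.png

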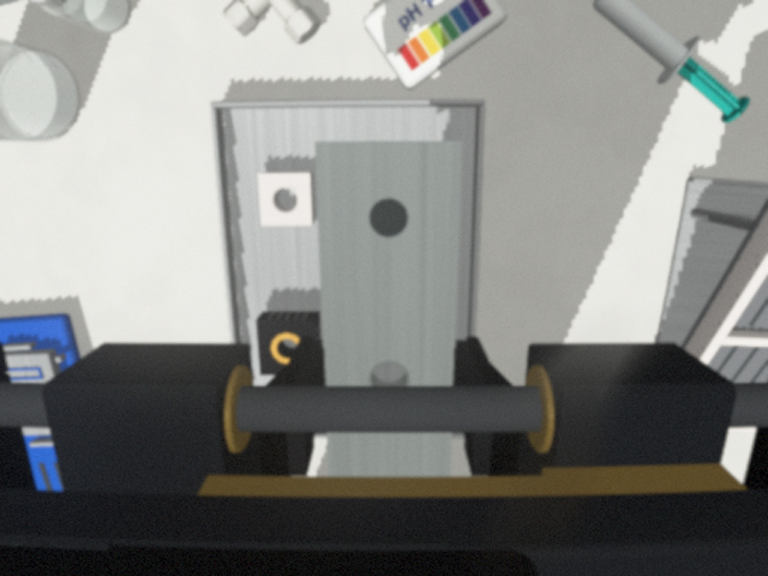

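Tray in place, spacer (285,200) and nut (288,345) beside the bar's landing place.

```bash
python3 -m pendant '[{"jaw":0.4,"linear":[0.1,-0.2,3],"twist":0},{"jaw":0.4,"linear":[0,0,3],"twist":0},{"jaw":0.4,"linear":[0,0,2.5],"twist":0},{"jaw":0.4,"linear":[0,0,1.7],"twist":0},{"jaw":0.4,"linear":[0,0,0],"twist":0},{"jaw":0.4,"linear":[0,0,0],"twist":0}]' 45
python3 -m pendant '[{"jaw":0.4,"linear":[0,0,0.9],"twist":0},{"jaw":0.4,"linear":[0,0,0],"twist":0},{"jaw":0.4,"linear":[0,0,0],"twist":0}]'
```

```text
time: 18.28
position: [0.5499, -0.0107, 0.0387]
tool_rot: [0.999, -0.054, -0.002, -0.0]
ft_force: [0.4, -0.2, -1.1]
grip_width: 0.0431
grip_force: 45.0
time: 18.53
position: [0.552, -0.0121, 0.0316]
tool_rot: [0.998, -0.055, 0.0, 0.0]
ft_force: [0.6, -0.9, -1.6]
grip_width: 0.0433
grip_force: 45.0
```

```bash
python3 -m pendant '[{"jaw":0.4,"linear":[0,0,0.6],"twist":0},{"jaw":0.4,"linear":[0,0,0.1],"twist":0},{"jaw":0.4,"linear":[0,0,0],"twist":0}]'
python3 -m pendant '[{"jaw":0.62,"linear":[0,0,0],"twist":0},{"jaw":0.62,"linear":[0,0,0],"twist":0},{"jaw":0.62,"linear":[0,0,0],"twist":0},{"jaw":0.62,"linear":[0,0,-2],"twist":0},{"jaw":1,"linear":[0,0,-3],"twist":0},{"jaw":1,"linear":[0,0,-3.5],"twist":0},{"jaw":1,"linear":[0,0,-3.5],"twist":0},{"jaw":1,"linear":[0,0,-3.5],"twist":0},{"jaw":1,"linear":[0,0,0],"twist":0}]'
python3 - <<'E'
from h import *
go(.415,.249,.21,-3.2); o=pose()[2]; print(o["ft_force"])
E
```

```text
time: 18.78
position: [0.5528, -0.0125, 0.0252]
tool_rot: [0.998, -0.055, 0.001, 0.0]
ft_force: [-0.3, 0.9, 2.9]
grip_width: 0.0435
grip_force: 45.0
time: 19.53
position: [0.556, -0.0132, 0.1856]
tool_rot: [0.998, -0.055, 0.007, 0.001]
ft_force: [1.0, -0.1, -0.4]
grip_width: 0.0797
grip_force: 0.0
at [ 0.556  -0.0132  0.1856] yaw -6.3 t 19.5 w 0.0797 gf 0.0 | shift cm [-16.91 -24.5   -2.44] twist -3.1
[ 1.02155257 -0.10577598 -0.43045353]
```

```bash
python3 -m pendant '[{"jaw":1,"linear":[-2.1,-3.06,-0.3],"twist":0},{"jaw":1,"linear":[-2.1,-3.06,-0.3],"twist":0},{"jaw":1,"linear":[-2.1,-3.06,-0.3],"twist":0},{"jaw":1,"linear":[-2.1,-3.06,-0.3],"twist":0},{"jaw":1,"linear":[-2.1,-3.06,-0.3],"twist":0},{"jaw":1,"linear":[-2.1,-3.06,-0.3],"twist":0},{"jaw":1,"linear":[-2.1,-3.06,-0.3],"twist":0},{"jaw":1,"linear":[-2.1,-3.06,-0.3],"twist":-3},{"jaw":1,"linear":[0,0,0],"twist":0},{"jaw":1,"linear":[0,0,0],"twist":0}]'
python3 - <<'E'
from h import *
go(.507,.2107,.10,-3.2)
c=shot("wrist","w7.png"); P=cloud(c); z=P[...,2]; im=c["color"].astype(int); hsv=cv2.cvtColor(c["color"],cv2.COLOR_BGR2HSV)
for n,x,y in(("A",.511,.2825),("B",.507,.2107),("C",.443,.2863)):
    m=(abs(P[...,0]-x)<.033)&(abs(P[...,1]-y)<.027)&(z>.016)&(z<.026)
    mm=cv2.morphologyEx(m.astype(np.uint8),cv2.MORPH_OPEN,np.ones((5,5)))>0
    print(n,mm.sum(),np.median(P[mm],0),cv2.minAreaRect((P[mm][:,:2]*1000).astype(np.float32)))
E
```

```text
time: 20.37
position: [0.4105, 0.2508, 0.2028]
tool_rot: [1.0, -0.027, -0.0, 0.0]
ft_force: [-0.0, -0.4, -0.0]
grip_width: 0.0871
grip_force: 0.0
at [0.4105 0.2508 0.2028] yaw -3.1 t 20.4 w 0.0871 gf 0.0 | shift cm [ 9.85  3.48 10.28] twist 0.1
A 2737 [0.5106818  0.28325815 0.01947733] ((509.9794616699219, 283.4966125488281), (42.652278900146484, 54.81477355957031), 87.85680389404297)
B 2750 [0.50845552 0.211608   0.01946156] ((507.6363830566406, 211.08152770996094), (42.72244644165039, 54.11946487426758), 87.03952026367188)
C 2354 [0.44389683 0.28518459 0.01948081] ((442.7835998535156, 285.50323486328125), (42.51569747924805, 54.50213623046875), 88.42277526855469)
```

View pics/w7.png

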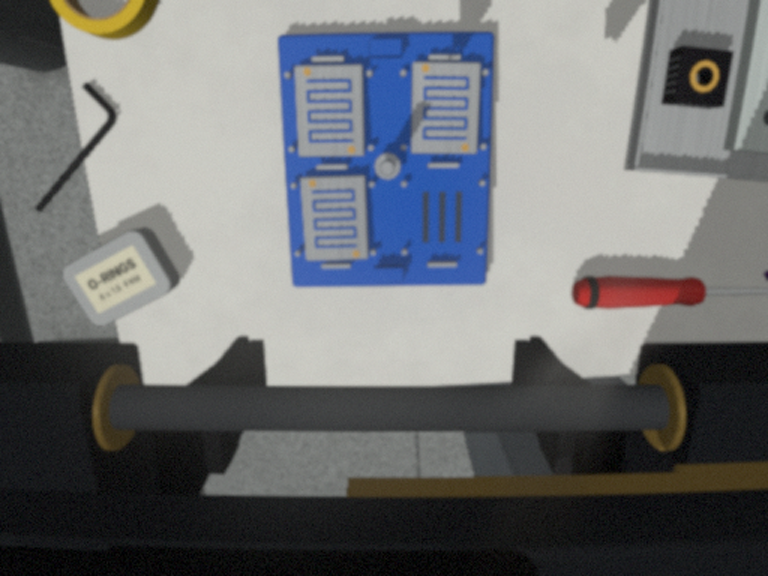

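The wrist view shows three plates at (330,110), (447,108), (335,218) still seated, the stud (388,166) bare. Taking the right plate (447,108) first.

```bash
python3 -m pendant '[{"jaw":0.62,"linear":[3.3,1.16,2],"twist":0},{"jaw":0.62,"linear":[3.3,1.16,2],"twist":0},{"jaw":0.62,"linear":[3.3,1.16,2],"twist":0},{"jaw":0.62,"linear":[0,0,3.5],"twist":0},{"jaw":0.62,"linear":[0,0,0],"twist":0},{"jaw":0.62,"linear":[0,0,0],"twist":0},{"jaw":0.62,"linear":[0,0,0],"twist":0}]'
python3 - <<'E'
from h import *
go(.5078,.211,.0315,-2.9)
E
```

```text
time: 21.0
position: [0.5086, 0.208, 0.1083]
tool_rot: [1.0, -0.03, -0.0, 0.0]
ft_force: [-0.7, -0.0, -0.1]
grip_width: 0.0551
grip_force: 0.0
at [0.5086 0.208  0.1083] yaw -3.4 t 21.0 w 0.0551 gf 0.0 | shift cm [-0.1  -0.3   7.68] twist -0.5
```

```bash
python3 -m pendant '[{"jaw":0.62,"linear":[-0.1,-0.3,2.5],"twist":0},{"jaw":0.62,"linear":[0,0,2.5],"twist":0},{"jaw":0.62,"linear":[0,0,1.5],"twist":0},{"jaw":0.62,"linear":[0,0,0],"twist":0},{"jaw":0.62,"linear":[0,0,0],"twist":0}]' 20
python3 - <<'E'
from h import *
go(.5078,.211,.0315,-2.9)
E
```

```text
time: 21.42
position: [0.508, 0.2124, 0.0444]
tool_rot: [1.0, -0.029, 0.001, -0.0]
ft_force: [-0.0, 0.5, -0.4]
grip_width: 0.0537
grip_force: 0.0
at [0.508  0.2124 0.0444] yaw -3.3 t 21.4 w 0.0537 gf 0.0 | shift cm [-0.02  0.14  1.29] twist -0.4
```

```bash
python3 -m pendant '[{"jaw":0.62,"linear":[0,0.1,1.2],"twist":0},{"jaw":0.62,"linear":[0,0,0.1],"twist":0},{"jaw":0.4,"linear":[0,0,0],"twist":0},{"jaw":0.4,"linear":[0,0,0],"twist":0},{"jaw":0.4,"linear":[0,0,0],"twist":0},{"jaw":0.4,"linear":[0,0,0],"twist":0}]' 20
python3 -m pendant '[{"jaw":0.4,"linear":[0,0,0],"twist":0},{"jaw":0.4,"linear":[0,0,-1],"twist":0},{"jaw":0.4,"linear":[0,0,-2.5],"twist":0},{"jaw":0.4,"linear":[0,0,-3.5],"twist":0},{"jaw":0.4,"linear":[0,0,-3.5],"twist":0},{"jaw":0.4,"linear":[0,0,-3],"twist":0},{"jaw":0.4,"linear":[0,0,0],"twist":0},{"jaw":0.4,"linear":[0,0,0],"twist":0}]' 20
python3 - <<'E'
from h import *
O=np.array([.5045,-.2636,.056]);u=np.array([.894,-.148,.4226]);v=np.array([.163,.987,0])
print(O+u*-.0345+v*-.04,O+u*-.0345+v*.04,O+u*.0385)
go(*(O+u*-.0345-v*.04)[:2],.17,-9.4); print(pose()[2]["ft_force"])
E
```

```text
time: 21.92
position: [0.5085, 0.2112, 0.0314]
tool_rot: [1.0, -0.029, 0.001, -0.0]
ft_force: [-0.5, -0.6, 6.0]
grip_width: 0.0419
grip_force: 20.0
time: 22.58
position: [0.5087, 0.2113, 0.1673]
tool_rot: [1.0, -0.029, 0.002, -0.001]
ft_force: [-0.1, 0.3, -2.0]
grip_width: 0.0415
grip_force: 20.0
[ 0.467137  -0.297974   0.0414203] [ 0.480177  -0.219014   0.0414203] [ 0.538919  -0.269298   0.0722701]
at [0.5087 0.2113 0.1673] yaw -3.3 t 22.6 w 0.0415 gf 20.0 | shift cm [-1.19 51.09 -0.27] twist 6.1
[-0.05564243  0.33352819 -2.00297121]
```

```bash
python3 -m pendant '[{"jaw":0.4,"linear":[-0.6,3.9,-0.3],"twist":0},{"jaw":0.4,"linear":[-0.6,3.9,-0.3],"twist":0},{"jaw":0.4,"linear":[-0.6,3.9,-0.3],"twist":0},{"jaw":0.4,"linear":[-0.6,3.9,-0.3],"twist":0},{"jaw":0.4,"linear":[-0.6,3.9,-0.3],"twist":0},{"jaw":0.4,"linear":[-0.6,3.9,-0.3],"twist":0},{"jaw":0.4,"linear":[-0.6,3.9,-0.3],"twist":0},{"jaw":0.4,"linear":[-0.6,3.9,-0.3],"twist":0},{"jaw":0.4,"linear":[-0.6,3.9,-0.3],"twist":0},{"jaw":0.4,"linear":[-0.6,3.9,-0.3],"twist":0},{"jaw":0.4,"linear":[-0.6,3.9,-0.3],"twist":0},{"jaw":0.4,"linear":[-0.6,3.9,-0.3],"twist":6}]' 20
python3 -m pendant '[{"jaw":0.4,"linear":[0,0,0],"twist":0},{"jaw":0.4,"linear":[0,0,0],"twist":0}]' 20
python3 - <<'E'
from h import *
c=shot("wrist","w8.png",k=1.5); P=cloud(c); z=P[...,2]
m=(P[...,0]>.40)&(P[...,0]<.62)&(P[...,1]>-.38)&(P[...,1]<-.14)&(z>.012)&(z<.13)&(c["depth"]>0)
q=P[m]; best=0; rng=np.random.default_rng(0)
for _ in range(1500):
    a=q[rng.choice(len(q),3,False)]; nn=np.cross(a[1]-a[0],a[2]-a[0]); l=np.linalg.norm(nn)
    if l<1e-4: continue
    nn/=l; k=abs((q-a[0])@nn)<.0015
    if k.sum()>best: best=k.sum();K=k
g=q[K]; mm=g.mean(0); nn=np.linalg.svd(g-mm,full_matrices=False)[2][2]; nn*=np.sign(nn[2])
print(nn,np.degrees(np.arccos(nn[2])),"yaw",np.degrees(np.arctan2(-nn[1],-nn[0])),best,len(q))
O=np.array([.5045,-.2636,.056]); print("plane offset at O mm",(mm-O)@nn*1000)
u=np.array([0,0,1])-nn*nn[2]; u/=np.linalg.norm(u); v=np.cross(nn,u)
k=abs((q-O)@nn)<.014; L=np.c_[(q[k]-O)@u,(q[k]-O)@v]*1000; print(cv2.minAreaRect(L.astype(np.float32)))
h=(q-mm)@nn; k=(h>.0035)&(h<.0075); L=np.c_[(q[k]-O)@u,(q[k]-O)@v]*1000; L=L[abs(L[:,1])<80]; H,e=np.histogram(L[:,0],bins=np.arange(-90,90,3)); print([(int(a),int(b)) for a,b in zip(e,H) if b>20])
go(.467,-.298,.10,-9.4)
E
```

```text
time: 23.58
position: [0.4066, -0.2526, 0.1995]
tool_rot: [0.997, -0.083, -0.002, -0.002]
ft_force: [0.1, 0.8, -1.4]
grip_width: 0.0416
grip_force: 20.0
time: 23.75
position: [0.4074, -0.2535, 0.1997]
tool_rot: [0.996, -0.084, -0.001, -0.001]
ft_force: [0.1, 1.0, -0.8]
grip_width: 0.0418
grip_force: 20.0
[-0.41620027  0.06803009  0.90672446] 24.943450511670648 yaw -9.283197570229222 29011 36815
plane offset at O mm 0.03460536821923472
((-13.376564025878906, 1.2747268676757812), (194.84742736816406, 138.1505889892578), 89.79126739501953)
[(-78, 123), (-75, 445), (-72, 468), (-6, 41), (-3, 632), (0, 810)]
at [ 0.4072 -0.2515  0.1995] yaw -9.5 t 23.8 w 0.0420 gf 20.0 | shift cm [6.67 3.6  9.95] twist -0.1
```

View pics/w8.png

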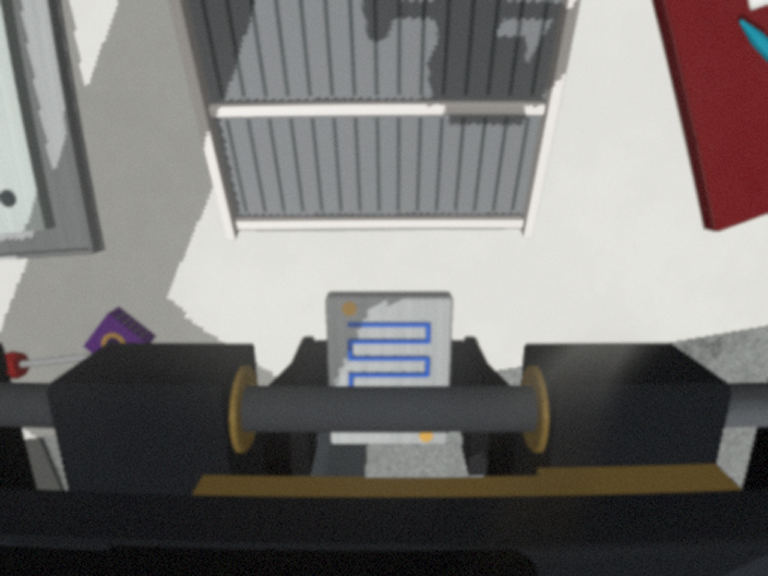

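The deck (375,120) is clear, cleats at rows 109 and 224; the plate is held level at (388,340).

```bash
python3 -m pendant '[{"jaw":0.4,"linear":[3.3,1.74,1.5],"twist":0},{"jaw":0.4,"linear":[3.3,1.74,1.5],"twist":0},{"jaw":0.4,"linear":[0,0,3.5],"twist":0},{"jaw":0.4,"linear":[0,0,3],"twist":0},{"jaw":0.4,"linear":[0,0,0],"twist":0},{"jaw":0.4,"linear":[0,0,0],"twist":0}]' 20
python3 - <<'E'
from h import *
go(.4665,-.2967,.076,-9.3)
E
```

```text
time: 24.3
position: [0.4665, -0.2935, 0.1039]
tool_rot: [0.997, -0.08, -0.003, -0.003]
ft_force: [1.0, -0.2, 0.0]
grip_width: 0.0416
grip_force: 20.0
at [ 0.4665 -0.2935  0.1039] yaw -9.2 t 24.3 w 0.0416 gf 20.0 | shift cm [0.05 0.32 2.79] twist 0.1
```

Now lower until the uphill edge touches, soften the grip and press it round.

```bash
python3 -m pendant '[{"jaw":0.4,"linear":[0,0.3,1.5],"twist":0},{"jaw":0.4,"linear":[0,0,1.2],"twist":0},{"jaw":0.4,"linear":[0,0,0],"twist":0}]' 20
python3 -m pendant '[{"jaw":0.4,"linear":[0,0,0.3],"twist":0},{"jaw":0.4,"linear":[0,0,0.3],"twist":0},{"jaw":0.4,"linear":[0,0,0],"twist":0}]' 8
python3 -m pendant '[{"jaw":0.4,"linear":[0,0,0.3],"twist":0},{"jaw":0.4,"linear":[0,0,0.2],"twist":0},{"jaw":0.4,"linear":[0,0,0],"twist":0}]' 8
python3 - <<'E'
from h import *
go(.4665,-.2967,.066,-9.3)
shot("wrist","w9.png")
E
```

```text
time: 24.55
position: [0.4677, -0.2992, 0.0796]
tool_rot: [0.997, -0.081, 0.0, 0.0]
ft_force: [-0.3, 0.7, -0.5]
grip_width: 0.0416
grip_force: 20.0
time: 24.8
position: [0.4679, -0.2996, 0.0741]
tool_rot: [0.997, -0.081, 0.0, 0.0]
ft_force: [-0.5, 0.2, 1.2]
grip_width: 0.0418
grip_force: 8.0
time: 25.05
position: [0.4679, -0.3002, 0.0682]
tool_rot: [0.997, -0.081, 0.0, 0.0]
ft_force: [-0.6, 0.3, 1.4]
grip_width: 0.0418
grip_force: 8.0
at [ 0.4679 -0.3002  0.0682] yaw -9.3 t 25.1 w 0.0418 gf 8.0 | shift cm [-0.2  -0.33  0.22] twist -0.0
```

View pics/w9.png

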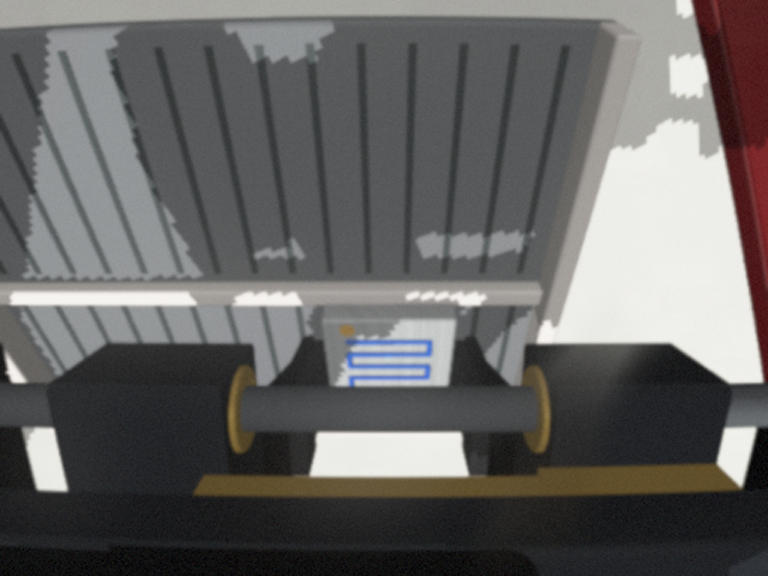

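The plate (390,345) has turned with the slope below the upper cleat (row 294). Release, lift, and measure it.

```bash
python3 -m pendant '[{"jaw":0.4,"linear":[0,0,0.2],"twist":0},{"jaw":0.6,"linear":[0,0,0],"twist":0},{"jaw":0.6,"linear":[0,0,0],"twist":0},{"jaw":0.6,"linear":[0,0,0],"twist":0},{"jaw":0.6,"linear":[0,0,-2],"twist":0},{"jaw":0.6,"linear":[-1,0,-3.5],"twist":0},{"jaw":0.6,"linear":[-3,0,-2.5],"twist":0},{"jaw":0.6,"linear":[-3,0,-2],"twist":0},{"jaw":0.6,"linear":[0,0,0],"twist":0},{"jaw":0.6,"linear":[0,0,0],"twist":0}]' 8
cat >> h.py <<'E'
O=np.array([.5038,-.2622,.0556]); n_=np.array([-.4170,.0682,.9063]); u_=np.array([.8945,-.1462,.4226]); v_=np.array([.161,.987,0])
def deckplates(c, show=True):
    "plates on the deck: points 5.5..10.5 mm above the face, in deck mm"
    P=cloud(c); d=P-O; h=d@n_*1000; x=d@u_*1000; y=d@v_*1000
    m=(c["depth"]>0)&(h>6.3)&(h<10.5)&(abs(x)<85)&(abs(y)<86)
    m=cv2.morphologyEx(m.astype(np.uint8),cv2.MORPH_OPEN,np.ones((5,5)))
    nl,lab,st,_=cv2.connectedComponentsWithStats(m)
    for i in range(1,nl):
        if st[i,4]<150: continue
        k=lab==i; r=cv2.minAreaRect(np.c_[x[k],y[k]].astype(np.float32)); A=np.c_[x[k],y[k],np.ones(k.sum())]; s=np.linalg.lstsq(A,h[k],rcond=None)[0]
        print(" plate n=%d x %.1f..%.1f y %.1f..%.1f h %.1f slope %.3f %.3f rect"%(k.sum(),*np.percentile(x[k],[1,99]),*np.percentile(y[k],[1,99]),np.median(h[k]),s[0],s[1]),np.round(r[0],1),np.round(r[1],1),round(r[2],1))
    k=(h>3.5)&(h<6.2)&(c["depth"]>0)&(abs(y)<85)&(x>-12)&(x<10); print(" upper cleat x %s n=%d"%(np.percentile(x[k],[5,95]).round(1) if k.any() else None,k.sum()))
    k=(h>3.5)&(h<6.2)&(c["depth"]>0)&(abs(y)<85)&(x>-85)&(x<-60); print(" lower cleat x %s n=%d"%(np.percentile(x[k],[5,95]).round(1) if k.any() else None,k.sum()))
E
python3 - <<'E'
from h import *
c=shot("wrist","w10.png"); deckplates(c); go(*(O+u_*-.005-v_*.043)[:2],.12,-9.3)
t=shot("top","top10.png"); deckplates(t)
E
```

```text
time: 25.93
position: [0.3979, -0.2888, 0.1673]
tool_rot: [0.997, -0.082, 0.001, 0.001]
ft_force: [0.0, -0.7, -0.8]
grip_width: 0.052
grip_force: 0.0
 plate n=575 x -55.9..-42.1 y -62.6..-22.3 h 8.8 slope 0.112 0.000 rect [-48.9 -42.3] [14.6 41. ] 1.1
 upper cleat x [-2.   3.9] n=1495
 lower cleat x [-74.6 -68.9] n=1019
at [ 0.3987 -0.2891  0.1666] yaw -9.4 t 26.0 w 0.0523 gf 0.0 | shift cm [ 9.49 -0.07  4.66] twist -0.1
 upper cleat x [-5.6  6.5] n=85
 lower cleat x [-72.8 -63.8] n=38
```

Run:
```python
from h import *
c=load("w10.png"); P=cloud(c); d=P-O; h=d@n_*1000; x=d@u_*1000; y=d@v_*1000
m=(c["depth"]>0)&(abs(y+42)<16)
for a in range(-80,30,5):
    k=m&(x>a)&(x<a+5); print(a,k.sum(),np.round(np.percentile(h[k],[10,50,90]),1) if k.sum()>5 else None)
```

```text
-80 37 [-1.1 -0.3  0.2]
-75 165 [4.8 5.5 6.4]
-70 321 [-0.5  0.8  5.5]
-65 158 [-0.6  0.3  1.1]
-60 44 [7.4 8.1 8.9]
-55 211 [7.8 8.6 9.4]
-50 213 [ 8.5  9.3 10.2]
-45 219 [ 9.1 10.  10.9]
-40 220 [ 9.4 10.3 11.3]
-35 239 [ 9.9 10.9 11.7]
-30 263 [10.5 11.3 12.3]
-25 259 [11.1 12.  12.9]
-20 277 [11.7 12.5 13.5]
-15 287 [11.9 12.9 13.9]
-10 294 [12.5 13.3 14.1]
-5 479 [ 5.7 11.3 14.1]
0 446 [-0.1  5.   6.7]
5 556 [ -0.7   0.8 195.4]
10 5938 [189.9 194.7 207.8]
15 6519 [210.6 215.2 218.6]
20 3030 [  0.6 221.3 222.6]
25 364 [-1.1 -0.   1. ]
```

The uphill edge rests on the upper cleat (centre at deck x −29). I'll regrip it by the long sides and draw it down to the lower cleat.

```bash
python3 -m pendant '[{"jaw":0.62,"linear":[3.6,0,0],"twist":0},{"jaw":0.62,"linear":[3.6,-0.1,2],"twist":0},{"jaw":0.62,"linear":[0,0,3],"twist":0},{"jaw":0.62,"linear":[0,0,2],"twist":0},{"jaw":0.62,"linear":[0,0,0],"twist":0},{"jaw":0.62,"linear":[0,0,0],"twist":0}]' 15
python3 - <<'E'
from h import *
go(.4711,-.2999,.0665,-9.3)
E
```

```text
time: 26.53
position: [0.4695, -0.2984, 0.0939]
tool_rot: [0.997, -0.081, -0.002, -0.001]
ft_force: [-0.5, 0.6, 0.5]
grip_width: 0.0541
grip_force: 0.0
at [ 0.4695 -0.2984  0.0939] yaw -9.3 t 26.5 w 0.0541 gf 0.0 | shift cm [0.18 0.12 2.74] twist -0.0
```

```bash
python3 -m pendant '[{"jaw":0.62,"linear":[0.1,0.1,1.5],"twist":0},{"jaw":0.62,"linear":[0,0,1.1],"twist":0},{"jaw":0.62,"linear":[0,0,0],"twist":0},{"jaw":0.4,"linear":[0,0,0],"twist":0},{"jaw":0.4,"linear":[0,0,0],"twist":0},{"jaw":0.4,"linear":[0,0,0],"twist":0},{"jaw":0.4,"linear":[0,0,0],"twist":0}]' 12
python3 -m pendant '[{"jaw":0.4,"linear":[-0.4,0,0.19],"twist":0},{"jaw":0.4,"linear":[-0.4,0,0.19],"twist":0},{"jaw":0.4,"linear":[0,0,0],"twist":0},{"jaw":0.4,"linear":[0,0,0],"twist":0}]'
python3 -c "
from h import *
p,a,o=pose(); d=p-O; print((d@u_*1000).round(1),(d@v_*1000).round(1),(d@n_*1000).round(1),o['ft_force'],p)"
```

```text
time: 27.12
position: [0.4709, -0.3008, 0.0709]
tool_rot: [0.997, -0.081, 0.001, 0.001]
ft_force: [-0.1, 0.3, 1.9]
grip_width: 0.0415
grip_force: 12.0
time: 27.45
position: [0.4616, -0.2986, 0.0659]
tool_rot: [0.997, -0.082, -0.001, -0.001]
ft_force: [-1.4, 0.5, -1.0]
grip_width: 0.0418
grip_force: 12.0
-28.0 -42.7 24.4 [-1.36990727  0.49072567 -1.0444112 ] [ 0.46164233 -0.29855535  0.06590169]
```

```bash
python3 -m pendant '[{"jaw":0.4,"linear":[-0.25,0,0.15],"twist":0},{"jaw":0.4,"linear":[-0.2,0,0.15],"twist":0},{"jaw":0.4,"linear":[0,0,0],"twist":0}]'
python3 -m pendant '[{"jaw":0.4,"linear":[-0.2,0,0.1],"twist":0},{"jaw":0.4,"linear":[0,0,0],"twist":0},{"jaw":0.4,"linear":[0,0,0],"twist":0}]'
```

```text
time: 27.7
position: [0.4601, -0.2992, 0.0638]
tool_rot: [0.997, -0.082, 0.002, 0.001]
ft_force: [4.8, 1.8, 1.8]
grip_width: 0.0414
grip_force: 12.0
time: 27.95
position: [0.46, -0.2992, 0.0636]
tool_rot: [0.997, -0.082, 0.004, 0.002]
ft_force: [7.6, 3.9, 4.5]
grip_width: 0.0415
grip_force: 12.0
```

Seated against the cleat (7.6 N). Release and measure.

```bash
python3 -m pendant '[{"jaw":0.4,"linear":[0.1,0,0],"twist":0},{"jaw":0.62,"linear":[0,0,0],"twist":0},{"jaw":0.62,"linear":[0,0,0],"twist":0},{"jaw":0.62,"linear":[0,0,0],"twist":0},{"jaw":0.62,"linear":[0,0,-2],"twist":0},{"jaw":0.62,"linear":[-1,0,-3.5],"twist":0},{"jaw":0.62,"linear":[-3,0,-2.5],"twist":0},{"jaw":0.62,"linear":[-2.5,0,-2],"twist":0},{"jaw":0.62,"linear":[0,0,0],"twist":0},{"jaw":0.62,"linear":[0,0,0],"twist":0}]' 8
python3 - <<'E'
from h import *
c=shot("wrist","w11.png"); deckplates(c); go(.4428,.2855,.16,-2.9)
t=shot("top","top11.png"); P=cloud(t);z=P[...,2]
for n,x,y in(("A",.511,.2825),("C",.443,.2863)):
    m=(abs(P[...,0]-x)<.05)&(abs(P[...,1]-y)<.03)&(z>.016)&(z<.026); print(n,m.sum(),cv2.minAreaRect((P[m][:,:2]*1000).astype(np.float32)))
E
```

```text
time: 28.78
position: [0.3923, -0.2878, 0.1631]
tool_rot: [0.997, -0.082, 0.001, 0.001]
ft_force: [0.3, 0.4, 0.2]
grip_width: 0.054
grip_force: 0.0
 plate n=3443 x -68.1..-14.5 y -62.8..-22.5 h 8.2 slope -0.006 0.001 rect [-41.6 -42.6] [41.3 55.6] 89.7
 upper cleat x [-1.8  3.9] n=1591
 lower cleat x [-74.5 -69.1] n=902
at [ 0.393  -0.2881  0.1624] yaw -9.4 t 28.8 w 0.0536 gf 0.0 | shift cm [ -4.46 -57.4    0.24] twist -6.5
A 438 ((509.26678466796875, 282.31390380859375), (57.839839935302734, 94.57078552246094), 89.17118835449219)
C 423 ((444.8966064453125, 283.4462890625), (92.4053726196289, 54.783836364746094), 0.9276372194290161)
```

Plate 1 is home: deck x −41.6, y −42.6, flat. Back to the cassette.

```bash
python3 -m pendant '[{"jaw":0.62,"linear":[-0.5,-3.82,-0.3],"twist":0},{"jaw":0.62,"linear":[-0.5,-3.82,-0.3],"twist":0},{"jaw":0.62,"linear":[-0.5,-3.82,-0.3],"twist":0},{"jaw":0.62,"linear":[-0.5,-3.82,-0.3],"twist":0},{"jaw":0.62,"linear":[-0.5,-3.82,-0.3],"twist":0},{"jaw":0.62,"linear":[-0.5,-3.82,-0.3],"twist":0},{"jaw":0.62,"linear":[-0.5,-3.82,-0.3],"twist":0},{"jaw":0.62,"linear":[-0.5,-3.82,-0.3],"twist":0},{"jaw":0.62,"linear":[-0.5,-3.82,-0.3],"twist":0},{"jaw":0.62,"linear":[-0.5,-3.82,-0.3],"twist":0},{"jaw":0.62,"linear":[-0.5,-3.82,-0.3],"twist":0},{"jaw":0.62,"linear":[-0.5,-3.82,-0.3],"twist":0}]' 8
python3 -m pendant '[{"jaw":0.62,"linear":[-0.5,-3.82,-0.3],"twist":0},{"jaw":0.62,"linear":[-0.5,-3.82,-0.3],"twist":-6.5},{"jaw":0.62,"linear":[0,0,0],"twist":0},{"jaw":0.62,"linear":[0,0,0],"twist":0}]' 8
cat > pl.py <<'E'
from h import *
c=shot("wrist","w%d.png"%int(pose()[2]["time"])); P=cloud(c); z=P[...,2]
m=(c["depth"]>0)&(z>.016)&(z<.026)&(P[...,0]>.38)&(P[...,0]<.6)&(P[...,1]>.12)&(P[...,1]<.38)
m=cv2.morphologyEx(m.astype(np.uint8),cv2.MORPH_OPEN,np.ones((7,7)))
nl,lab,st,_=cv2.connectedComponentsWithStats(m)
for i in range(1,nl):
    if st[i,4]>300: k=lab==i; print(st[i,4],"z %.4f"%np.median(z[k]),cv2.minAreaRect((P[k][:,:2]*1000).astype(np.float32)))
E
python3 pl.py; python3 -c "
from h import *
go(.4428,.2855,.10,-2.9)"
```

```text
time: 29.88
position: [0.4084, 0.1769, 0.1973]
tool_rot: [0.997, -0.081, -0.001, 0.0]
ft_force: [0.6, -0.7, -0.1]
grip_width: 0.0537
grip_force: 0.0
time: 30.22
position: [0.4108, 0.2538, 0.2032]
tool_rot: [1.0, -0.022, -0.0, 0.0]
ft_force: [-0.1, -0.3, 0.1]
grip_width: 0.0537
grip_force: 0.0
2622 z 0.0195 ((510.41571044921875, 283.413818359375), (42.298484802246094, 54.0371208190918), 87.20408630371094)
2325 z 0.0195 ((442.8802795410156, 285.4898376464844), (42.07510757446289, 54.29619598388672), 88.38148498535156)
at [0.4105 0.2522 0.203 ] yaw -2.7 t 30.3 w 0.0540 gf 0.0 | shift cm [ 3.07 -3.47 10.3 ] twist 0.2
```

```bash
python3 -m pendant '[{"jaw":0.62,"linear":[1.5,-1.7,3.5],"twist":0},{"jaw":0.62,"linear":[1.5,-1.7,3.5],"twist":0},{"jaw":0.62,"linear":[0,0,3.5],"twist":0},{"jaw":0.62,"linear":[0,0,3],"twist":0},{"jaw":0.62,"linear":[0,0,0],"twist":0},{"jaw":0.62,"linear":[0,0,0],"twist":0}]' 20
python3 -c "
from h import *
go(.4429,.2855,.0325,-2.7)"
```

```text
time: 30.77
position: [0.4412, 0.2819, 0.0675]
tool_rot: [1.0, -0.026, -0.003, 0.001]
ft_force: [0.5, -0.2, 0.7]
grip_width: 0.0544
grip_force: 0.0
at [0.4412 0.2819 0.0675] yaw -3.0 t 30.8 w 0.0544 gf 0.0 | shift cm [ 0.15 -0.37  3.5 ] twist -0.3
```

```bash
python3 -m pendant '[{"jaw":0.62,"linear":[0.1,-0.3,1.5],"twist":0},{"jaw":0.62,"linear":[0,0,1],"twist":0},{"jaw":0.62,"linear":[0,0,0.8],"twist":0},{"jaw":0.62,"linear":[0,0,0],"twist":0},{"jaw":0.62,"linear":[0,0,0],"twist":0}]' 20
python3 -c "
from h import *
go(.4429,.2855,.0325,-2.7)"
```

```text
time: 31.18
position: [0.4437, 0.2865, 0.0369]
tool_rot: [1.0, -0.025, 0.0, -0.0]
ft_force: [0.5, 0.9, -0.5]
grip_width: 0.0537
grip_force: 0.0
at [0.4437 0.2865 0.0369] yaw -2.9 t 31.2 w 0.0537 gf 0.0 | shift cm [-0.08  0.1   0.44] twist -0.2
```

```bash
python3 -m pendant '[{"jaw":0.62,"linear":[-0.05,0.1,0.45],"twist":0},{"jaw":0.62,"linear":[0,0,0],"twist":0},{"jaw":0.4,"linear":[0,0,0],"twist":0},{"jaw":0.4,"linear":[0,0,0],"twist":0},{"jaw":0.4,"linear":[0,0,0],"twist":0},{"jaw":0.4,"linear":[0,0,0],"twist":0}]' 20
python3 -m pendant '[{"jaw":0.4,"linear":[0,0,0],"twist":0},{"jaw":0.4,"linear":[0,0,-1],"twist":0},{"jaw":0.4,"linear":[0,0,-2.5],"twist":0},{"jaw":0.4,"linear":[0,0,-3.5],"twist":0},{"jaw":0.4,"linear":[0,0,-3.5],"twist":0},{"jaw":0.4,"linear":[0,0,-3],"twist":0},{"jaw":0.4,"linear":[0,0,0],"twist":0},{"jaw":0.4,"linear":[0,0,0],"twist":0}]' 20
python3 - <<'E'
from h import *
go(.4748,-.2149,.13,-9.3); print(pose()[2]["ft_force"])
E
```

```text
time: 31.68
position: [0.4431, 0.2858, 0.0321]
tool_rot: [1.0, -0.025, 0.0, -0.0]
ft_force: [-0.6, -1.1, 0.9]
grip_width: 0.0413
grip_force: 20.0
time: 32.35
position: [0.444, 0.2863, 0.169]
tool_rot: [1.0, -0.025, 0.002, -0.001]
ft_force: [0.5, 0.5, -2.2]
grip_width: 0.0416
grip_force: 20.0
at [0.444  0.2863 0.169 ] yaw -2.8 t 32.4 w 0.0416 gf 20.0 | shift cm [ 5.56 49.9   3.9 ] twist 6.5
[ 0.51064831  0.52503352 -2.19851602]
```

```bash
python3 -m pendant '[{"jaw":0.4,"linear":[0.43,3.84,0],"twist":0},{"jaw":0.4,"linear":[0.43,3.84,0],"twist":0},{"jaw":0.4,"linear":[0.43,3.84,0],"twist":0},{"jaw":0.4,"linear":[0.43,3.84,0],"twist":0},{"jaw":0.4,"linear":[0.43,3.84,0],"twist":0},{"jaw":0.4,"linear":[0.43,3.84,0],"twist":0},{"jaw":0.4,"linear":[0.43,3.84,0],"twist":0},{"jaw":0.4,"linear":[0.43,3.84,0],"twist":0},{"jaw":0.4,"linear":[0.43,3.84,0],"twist":0},{"jaw":0.4,"linear":[0.43,3.84,0],"twist":0},{"jaw":0.4,"linear":[0.43,3.84,0],"twist":0},{"jaw":0.4,"linear":[0.43,3.84,0],"twist":0}]' 20
python3 -m pendant '[{"jaw":0.4,"linear":[0.4,3.84,1],"twist":6.5},{"jaw":0.4,"linear":[0,0,1.5],"twist":0},{"jaw":0.4,"linear":[0,0,1.5],"twist":0},{"jaw":0.4,"linear":[0,0,0],"twist":0},{"jaw":0.4,"linear":[0,0,0],"twist":0}]' 20
python3 - <<'E'
from h import *
go(.4748,-.2149,.073,-9.3); c=shot("wrist","w33.png"); deckplates(c)
E
```

```text
time: 33.35
position: [0.4701, -0.1782, 0.1651]
tool_rot: [1.0, -0.025, -0.002, -0.001]
ft_force: [0.9, -0.2, -1.4]
grip_width: 0.0417
grip_force: 20.0
time: 33.77
position: [0.4721, -0.2145, 0.1249]
tool_rot: [0.997, -0.082, -0.003, -0.002]
ft_force: [0.3, -0.1, -0.9]
grip_width: 0.0417
grip_force: 20.0
at [ 0.4721 -0.2145  0.1249] yaw -9.4 t 33.8 w 0.0417 gf 20.0 | shift cm [ 0.28 -0.    5.19] twist -0.1
 plate n=2909 x -60.2..-14.5 y -62.5..-21.8 h 7.9 slope -0.002 -0.004 rect [-37.9 -42.3] [48.3 42.4] 0.3
 upper cleat x [-1.9  4.1] n=2017
 lower cleat x [-74.5 -67.9] n=160
```

```bash
python3 -m pendant '[{"jaw":0.4,"linear":[0.2,0,2],"twist":0},{"jaw":0.4,"linear":[0,0,1.5],"twist":0},{"jaw":0.4,"linear":[0,0,1.2],"twist":0},{"jaw":0.4,"linear":[0,0,0],"twist":0},{"jaw":0.4,"linear":[0,0,0],"twist":0}]' 20
python3 -m pendant '[{"jaw":0.4,"linear":[0,0,0.4],"twist":0},{"jaw":0.4,"linear":[0,0,0.4],"twist":0},{"jaw":0.4,"linear":[0,0,0],"twist":0}]' 8
python3 -m pendant '[{"jaw":0.4,"linear":[0,0,0.3],"twist":0},{"jaw":0.4,"linear":[0,0,0.1],"twist":0},{"jaw":0.4,"linear":[0,0,0],"twist":0}]' 8
python3 -c "
from h import *
go(.4748,-.2149,.062,-9.3)"
```

```text
time: 34.23
position: [0.4759, -0.2152, 0.08]
tool_rot: [0.997, -0.081, -0.0, -0.0]
ft_force: [0.4, -0.3, -1.2]
grip_width: 0.0413
grip_force: 20.0
time: 34.48
position: [0.4761, -0.216, 0.0721]
tool_rot: [0.997, -0.081, 0.0, 0.0]
ft_force: [0.2, -1.0, -1.5]
grip_width: 0.042
grip_force: 8.0
time: 34.73
position: [0.4758, -0.2158, 0.0679]
tool_rot: [0.997, -0.081, 0.0, -0.0]
ft_force: [0.7, 0.6, 0.2]
grip_width: 0.0418
grip_force: 8.0
at [ 0.4758 -0.2158  0.0679] yaw -9.3 t 34.7 w 0.0418 gf 8.0 | shift cm [-0.11 -0.08  0.59] twist -0.0
```

```bash
python3 -m pendant '[{"jaw":0.4,"linear":[0,0,0.3],"twist":0},{"jaw":0.4,"linear":[0,0,0.2],"twist":0},{"jaw":0.4,"linear":[0,0,0],"twist":0}]' 8
python3 -m pendant '[{"jaw":0.4,"linear":[-0.15,0,0.1],"twist":0},{"jaw":0.4,"linear":[-0.15,0,0.07],"twist":0},{"jaw":0.4,"linear":[0,0,0],"twist":0}]' 12
python3 -c "
from h import *
p,a,o=pose(); print(o['ft_force']); go(.4735,-.2149,.062,-9.3)"
```

```text
time: 34.98
position: [0.4759, -0.216, 0.0625]
tool_rot: [0.997, -0.082, 0.0, 0.0]
ft_force: [0.6, 0.9, -0.4]
grip_width: 0.0418
grip_force: 8.0
time: 35.23
position: [0.4725, -0.2154, 0.061]
tool_rot: [0.997, -0.081, -0.0, -0.0]
ft_force: [-0.8, -0.5, 0.7]
grip_width: 0.0417
grip_force: 12.0
[-0.77370983 -0.47747584  0.68920767]
at [ 0.4725 -0.2154  0.061 ] yaw -9.3 t 35.2 w 0.0417 gf 12.0 | shift cm [ 0.09 -0.07 -0.1 ] twist -0.0
```

```bash
python3 -m pendant '[{"jaw":0.4,"linear":[-0.2,0,0.08],"twist":0},{"jaw":0.4,"linear":[-0.1,0,0.04],"twist":0},{"jaw":0.4,"linear":[0,0,0],"twist":0}]' 12
python3 -m pendant '[{"jaw":0.4,"linear":[-0.15,0,0.05],"twist":0},{"jaw":0.4,"linear":[-0.1,0,0],"twist":0},{"jaw":0.4,"linear":[0,0,0],"twist":0}]' 12
```

```text
time: 35.48
position: [0.4705, -0.2152, 0.0601]
tool_rot: [0.997, -0.082, 0.001, 0.0]
ft_force: [2.3, -0.3, 0.6]
grip_width: 0.0415
grip_force: 12.0
time: 35.73
position: [0.4703, -0.2153, 0.0602]
tool_rot: [0.997, -0.082, 0.003, 0.001]
ft_force: [6.8, 2.9, 2.0]
grip_width: 0.0418
grip_force: 12.0
```

```bash
python3 -m pendant '[{"jaw":0.4,"linear":[0.1,0,0],"twist":0},{"jaw":0.62,"linear":[0,0,0],"twist":0},{"jaw":0.62,"linear":[0,0,0],"twist":0},{"jaw":0.62,"linear":[0,0,0],"twist":0},{"jaw":0.62,"linear":[0,0,-2],"twist":0},{"jaw":0.62,"linear":[-1,0,-3.5],"twist":0},{"jaw":0.62,"linear":[-3,0,-2.5],"twist":0},{"jaw":0.62,"linear":[-3,0,-2],"twist":0},{"jaw":0.62,"linear":[0,0,0],"twist":0},{"jaw":0.62,"linear":[0,0,0],"twist":0}]' 8
python3 - <<'E'
from h import *
c=shot("wrist","w36.png"); deckplates(c); go(.43,.2535,.20,-2.9)
E
```

```text
time: 36.57
position: [0.398, -0.2029, 0.1602]
tool_rot: [0.997, -0.082, 0.0, 0.0]
ft_force: [0.1, -0.1, -0.3]
grip_width: 0.0537
grip_force: 0.0
 plate n=3687 x -68.3..-14.8 y 21.7..62.0 h 8.1 slope -0.005 -0.000 rect [-42.1  41.8] [56.3 41.4] 0.1
 plate n=3575 x -68.3..-14.6 y -62.3..-22.0 h 8.0 slope 0.002 0.000 rect [-41.5 -42.5] [55.3 41.8] 0.2
 upper cleat x [-1.9  3.7] n=1651
 lower cleat x [-74.8 -69.2] n=824
at [ 0.3991 -0.2035  0.1596] yaw -9.4 t 36.6 w 0.0539 gf 0.0 | shift cm [ -4.41 -45.59  -4.04] twist -6.5
```

Two plates home. Now the last one.

```bash
python3 -m pendant '[{"jaw":0.62,"linear":[-0.4,-3.8,-0.34],"twist":0},{"jaw":0.62,"linear":[-0.4,-3.8,-0.34],"twist":0},{"jaw":0.62,"linear":[-0.4,-3.8,-0.34],"twist":0},{"jaw":0.62,"linear":[-0.4,-3.8,-0.34],"twist":0},{"jaw":0.62,"linear":[-0.4,-3.8,-0.34],"twist":0},{"jaw":0.62,"linear":[-0.4,-3.8,-0.34],"twist":0},{"jaw":0.62,"linear":[-0.4,-3.8,-0.34],"twist":0},{"jaw":0.62,"linear":[-0.4,-3.8,-0.34],"twist":0},{"jaw":0.62,"linear":[-0.4,-3.8,-0.34],"twist":0},{"jaw":0.62,"linear":[-0.4,-3.8,-0.34],"twist":0},{"jaw":0.62,"linear":[-0.4,-3.8,-0.34],"twist":0},{"jaw":0.62,"linear":[-0.4,-3.8,-0.34],"twist":-6.5}]' 8
python3 -m pendant '[{"jaw":0.62,"linear":[0,0,0],"twist":0},{"jaw":0.62,"linear":[0,0,0],"twist":0}]'
python3 pl.py; python3 -c "
from h import *
go(.5103,.2834,.10,-2.9)"
```

```text
time: 37.62
position: [0.4263, 0.257, 0.1991]
tool_rot: [1.0, -0.024, -0.001, 0.0]
ft_force: [0.6, -0.6, -1.4]
grip_width: 0.0542
grip_force: 0.0
time: 37.78
position: [0.4263, 0.2568, 0.1991]
tool_rot: [1.0, -0.023, -0.0, 0.0]
ft_force: [0.2, -0.1, -0.0]
grip_width: 0.0541
grip_force: 0.0
2735 z 0.0195 ((510.26495361328125, 283.4081115722656), (42.255977630615234, 54.67527389526367), 87.02957153320312)
at [0.4258 0.2553 0.199 ] yaw -2.7 t 37.8 w 0.0543 gf 0.0 | shift cm [ 8.3  -3.21  9.9 ] twist 0.2
```

```bash
python3 -m pendant '[{"jaw":0.62,"linear":[2.8,-1.05,2],"twist":0},{"jaw":0.62,"linear":[2.8,-1.05,2],"twist":0},{"jaw":0.62,"linear":[2.7,-1.05,3],"twist":0},{"jaw":0.62,"linear":[0,0,3.5],"twist":0},{"jaw":0.62,"linear":[0,0,2.5],"twist":0},{"jaw":0.62,"linear":[0,0,0],"twist":0},{"jaw":0.62,"linear":[0,0,0],"twist":0}]' 20
python3 -c "
from h import *
go(.5103,.2834,.0325,-2.9)"
```

```text
time: 38.42
position: [0.5092, 0.2798, 0.0683]
tool_rot: [1.0, -0.026, -0.003, 0.001]
ft_force: [0.5, -0.1, -0.3]
grip_width: 0.0537
grip_force: 0.0
at [0.5092 0.2798 0.0683] yaw -3.0 t 38.4 w 0.0537 gf 0.0 | shift cm [ 0.09 -0.37  3.58] twist -0.1
```

```bash
python3 -m pendant '[{"jaw":0.62,"linear":[0,-0.3,1.5],"twist":0},{"jaw":0.62,"linear":[0,0,1],"twist":0},{"jaw":0.62,"linear":[0,0,0.8],"twist":0},{"jaw":0.62,"linear":[0,0,0],"twist":0},{"jaw":0.62,"linear":[0,0,0],"twist":0}]' 20
python3 -c "
from h import *
go(.5103,.2834,.0325,-2.9)"
```

```text
time: 38.83
position: [0.5106, 0.2846, 0.0377]
tool_rot: [1.0, -0.025, 0.0, -0.0]
ft_force: [-0.2, 0.2, 0.6]
grip_width: 0.0539
grip_force: 0.0
at [0.5106 0.2846 0.0377] yaw -2.9 t 38.8 w 0.0539 gf 0.0 | shift cm [-0.03  0.12  0.52] twist 0.0
```

```bash
python3 -m pendant '[{"jaw":0.62,"linear":[0,0.1,0.5],"twist":0},{"jaw":0.62,"linear":[0,0,0],"twist":0},{"jaw":0.4,"linear":[0,0,0],"twist":0},{"jaw":0.4,"linear":[0,0,0],"twist":0},{"jaw":0.4,"linear":[0,0,0],"twist":0},{"jaw":0.4,"linear":[0,0,0],"twist":0}]' 20
python3 -m pendant '[{"jaw":0.4,"linear":[0,0,0],"twist":0},{"jaw":0.4,"linear":[0,0,-1],"twist":0},{"jaw":0.4,"linear":[0,0,-2.5],"twist":0},{"jaw":0.4,"linear":[0,0,-3.5],"twist":0},{"jaw":0.4,"linear":[0,0,-3.5],"twist":0},{"jaw":0.4,"linear":[0,0,-3],"twist":0},{"jaw":0.4,"linear":[0,0,0],"twist":0},{"jaw":0.4,"linear":[0,0,0],"twist":0}]' 20
python3 - <<'E'
from h import *
go(.5342,-.2672,.17,-9.3); print(pose()[2]["ft_force"])
E
```

```text
time: 39.33
position: [0.5106, 0.2838, 0.0325]
tool_rot: [1.0, -0.025, 0.0, 0.0]
ft_force: [-0.2, 0.2, 0.7]
grip_width: 0.0418
grip_force: 20.0
time: 40.0
position: [0.5117, 0.2843, 0.1699]
tool_rot: [1.0, -0.025, 0.003, -0.001]
ft_force: [0.2, -1.0, -1.5]
grip_width: 0.0417
grip_force: 20.0
at [0.5117 0.2843 0.1699] yaw -2.8 t 40.0 w 0.0417 gf 20.0 | shift cm [ 4.980e+00  5.497e+01 -1.000e-02] twist 6.5
[ 0.16676883 -0.97552854 -1.50009036]
```

```bash
python3 -m pendant '[{"jaw":0.4,"linear":[0.36,3.92,0],"twist":0},{"jaw":0.4,"linear":[0.36,3.92,0],"twist":0},{"jaw":0.4,"linear":[0.36,3.92,0],"twist":0},{"jaw":0.4,"linear":[0.36,3.92,0],"twist":0},{"jaw":0.4,"linear":[0.36,3.92,0],"twist":0},{"jaw":0.4,"linear":[0.36,3.92,0],"twist":0},{"jaw":0.4,"linear":[0.36,3.92,0],"twist":0},{"jaw":0.4,"linear":[0.36,3.92,0],"twist":0},{"jaw":0.4,"linear":[0.36,3.92,0],"twist":0},{"jaw":0.4,"linear":[0.36,3.92,0],"twist":0},{"jaw":0.4,"linear":[0.36,3.92,0],"twist":0},{"jaw":0.4,"linear":[0.36,3.92,0],"twist":0}]' 20
python3 -m pendant '[{"jaw":0.4,"linear":[0.36,3.92,0],"twist":0},{"jaw":0.4,"linear":[0.3,3.92,0],"twist":6.5},{"jaw":0.4,"linear":[0,0,2],"twist":0},{"jaw":0.4,"linear":[0,0,1.5],"twist":0},{"jaw":0.4,"linear":[0,0,0],"twist":0},{"jaw":0.4,"linear":[0,0,0],"twist":0}]' 20
python3 - <<'E'
from h import *
go(.5342,-.2672,.107,-9.3)
E
```

```text
time: 41.0
position: [0.5287, -0.1894, 0.1655]
tool_rot: [1.0, -0.025, -0.002, -0.001]
ft_force: [1.3, 0.6, -1.8]
grip_width: 0.0416
grip_force: 20.0
time: 41.5
position: [0.5313, -0.2657, 0.13]
tool_rot: [0.997, -0.082, -0.003, -0.002]
ft_force: [-0.1, 0.9, -0.1]
grip_width: 0.042
grip_force: 20.0
at [ 0.5313 -0.2657  0.13  ] yaw -9.4 t 41.5 w 0.0420 gf 20.0 | shift cm [0.31 0.1  2.3 ] twist -0.1
```

```bash
python3 -m pendant '[{"jaw":0.4,"linear":[0.2,0.05,1.2],"twist":0},{"jaw":0.4,"linear":[0,0,1],"twist":0},{"jaw":0.4,"linear":[0,0,0],"twist":0},{"jaw":0.4,"linear":[0,0,0],"twist":0}]' 20
python3 -m pendant '[{"jaw":0.4,"linear":[0,0,0.4],"twist":0},{"jaw":0.4,"linear":[0,0,0.3],"twist":0},{"jaw":0.4,"linear":[0,0,0],"twist":0}]' 8
python3 -m pendant '[{"jaw":0.4,"linear":[0,0,0.3],"twist":0},{"jaw":0.4,"linear":[0,0,0.2],"twist":0},{"jaw":0.4,"linear":[0,0,0],"twist":0}]' 8
python3 -c "
from h import *
p,a,o=pose(); print(o['ft_force']); go(.5342,-.2672,.0925,-9.3)"
```

```text
time: 41.83
position: [0.5346, -0.2668, 0.1095]
tool_rot: [0.997, -0.081, -0.001, -0.0]
ft_force: [0.0, -0.4, -0.5]
grip_width: 0.0415
grip_force: 20.0
time: 42.08
position: [0.535, -0.2676, 0.1032]
tool_rot: [0.997, -0.081, 0.0, 0.0]
ft_force: [0.4, 0.0, -1.0]
grip_width: 0.0419
grip_force: 8.0
time: 42.33
position: [0.5349, -0.2676, 0.0981]
tool_rot: [0.997, -0.081, 0.0, -0.0]
ft_force: [-0.3, 0.6, 0.8]
grip_width: 0.0418
grip_force: 8.0
[-0.29853193  0.56509085  0.82006626]
at [ 0.5349 -0.2676  0.0981] yaw -9.3 t 42.3 w 0.0418 gf 8.0 | shift cm [-0.07 -0.03  0.56] twist -0.0
```

```bash
python3 -m pendant '[{"jaw":0.4,"linear":[0,0,0.3],"twist":0},{"jaw":0.4,"linear":[0,0,0.2],"twist":0},{"jaw":0.4,"linear":[0,0,0],"twist":0}]' 8
python3 -m pendant '[{"jaw":0.4,"linear":[-0.2,0,0.1],"twist":0},{"jaw":0.4,"linear":[-0.15,0,0.07],"twist":0},{"jaw":0.4,"linear":[0,0,0],"twist":0}]' 12
python3 -m pendant '[{"jaw":0.4,"linear":[-0.15,0,0.06],"twist":0},{"jaw":0.4,"linear":[-0.1,0,0.04],"twist":0},{"jaw":0.4,"linear":[0,0,0],"twist":0}]' 12
```

```text
time: 42.58
position: [0.5352, -0.2677, 0.093]
tool_rot: [0.997, -0.081, 0.0, 0.0]
ft_force: [0.9, 0.9, 1.8]
grip_width: 0.0417
grip_force: 8.3
time: 42.83
position: [0.5308, -0.2669, 0.0911]
tool_rot: [0.997, -0.081, -0.001, -0.0]
ft_force: [-1.1, 0.1, -1.5]
grip_width: 0.0417
grip_force: 12.1
time: 43.08
position: [0.5295, -0.2668, 0.0907]
tool_rot: [0.997, -0.082, 0.001, 0.0]
ft_force: [2.0, -0.4, -0.8]
grip_width: 0.0415
grip_force: 12.0
```

```bash
python3 -m pendant '[{"jaw":0.4,"linear":[-0.15,0,0.04],"twist":0},{"jaw":0.4,"linear":[-0.1,0,0],"twist":0},{"jaw":0.4,"linear":[0,0,0],"twist":0}]' 12
python3 -m pendant '[{"jaw":0.4,"linear":[0.1,0,0],"twist":0},{"jaw":0.62,"linear":[0,0,0],"twist":0},{"jaw":0.62,"linear":[0,0,0],"twist":0},{"jaw":0.62,"linear":[0,0,0],"twist":0},{"jaw":0.62,"linear":[0,0,-2],"twist":0},{"jaw":0.62,"linear":[-1,0,-3.5],"twist":0},{"jaw":0.62,"linear":[-3,0,-2.5],"twist":0},{"jaw":0.62,"linear":[-4,0,-1],"twist":0},{"jaw":0.62,"linear":[-4,0,-1],"twist":0},{"jaw":0.62,"linear":[0,0,0],"twist":0},{"jaw":0.62,"linear":[0,0,0],"twist":0}]' 8
python3 - <<'E'
from h import *
c=shot("wrist","w44.png"); deckplates(c); shot("scene","sc44.png"); go(.5342,-.2672,.107,-9.3)
t=shot("top","top44.png"); P=cloud(t); z=P[...,2]
m=(t["depth"]>0)&(P[...,0]>.44)&(P[...,0]<.67)&(P[...,1]>-.09)&(P[...,1]<.11)&(z>.009)&(z<.024); q=P[m]; print(m.sum(),np.median(z[m]))
E
```

```text
time: 43.33
position: [0.5291, -0.2668, 0.091]
tool_rot: [0.997, -0.082, 0.003, 0.001]
ft_force: [6.3, 1.8, 1.1]
grip_width: 0.0421
grip_force: 12.0
time: 44.25
position: [0.4067, -0.246, 0.1906]
tool_rot: [0.997, -0.082, -0.001, -0.0]
ft_force: [0.5, -0.3, -0.4]
grip_width: 0.0536
grip_force: 0.0
 plate n=3617 x 4.0..50.0 y -19.8..20.6 h 8.1 slope 0.002 -0.000 rect [26.9  0.4] [41.7 46.8] 90.0
 plate n=2823 x -68.2..-14.6 y 20.9..62.0 h 8.1 slope -0.008 -0.001 rect [-41.7  41.7] [55.7 42.3] 0.1
 plate n=2801 x -68.1..-14.7 y -62.6..-21.7 h 8.1 slope -0.007 0.004 rect [-41.3 -42.3] [55.2 42.5] 0.3
 upper cleat x [-2.   3.9] n=1109
 lower cleat x [-74.9 -69. ] n=718
at [ 0.4096 -0.2476  0.1903] yaw -9.4 t 44.4 w 0.0537 gf 0.0 | shift cm [12.62 -0.1   8.33] twist -0.1
1618 0.015225892592471136
```

View pics/top44.png

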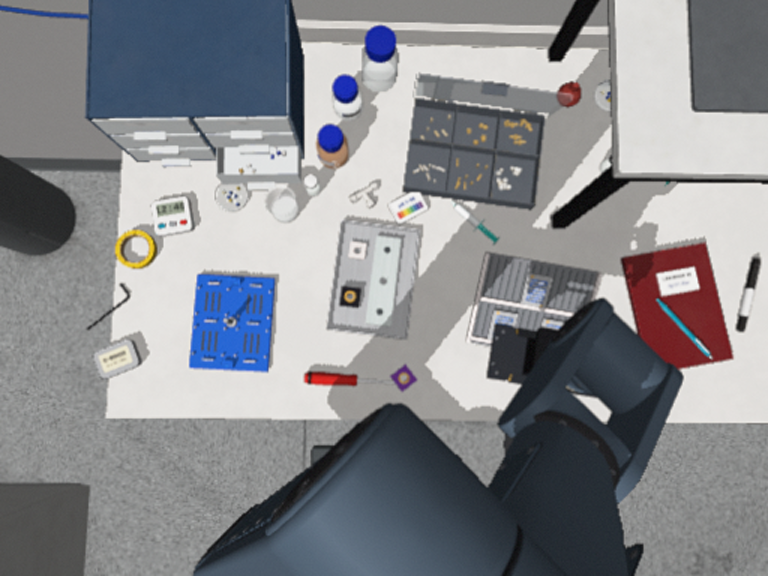

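The final top view shows the cassette (233,322) empty, spacer (357,250), nut (350,296) and flat bar (384,275) in the tray, the plates on the deck, and the beaker (283,204) upright.

Run:
```python
from h import *
c=shot("wrist","w45.png"); deckplates(c); print(robot.hand_in())
```

```text
plate n=3966 x 5.1..53.6 y -19.8..20.6 h 8.1 slope 0.001 0.000 rect [29.   0.5] [50.1 41.5] 0.0
 plate n=2784 x -68.2..-14.5 y 20.9..62.1 h 8.1 slope -0.004 0.000 rect [-41.4  41.6] [55.5 42.2] 0.1
 plate n=2772 x -68.3..-14.9 y -62.7..-21.6 h 8.1 slope -0.005 -0.000 rect [-41.8 -42.3] [42.3 55.7] 89.7
 upper cleat x [-1.8  3.8] n=1195
 lower cleat x [-74.4 -68.9] n=677
the job is handed in; nothing more can be done
None
```

Job handed in, no verdict returned: by my last measurements the nut, spacer and flat bar are in the tray, all three plates lie flat and seated against the cleats (the upper one judged by its lower edge, as its top was out of view), and the beaker is standing.

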